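# Clear the print cart: sort tools and printed hinges, nest the parts cups

## Task

Clear up the cart after the print run. What already lies in each of the two wooden trays shows what that tray is for: lay the calipers and the scraper in the tray that has the screwdriver, and every loose printed hinge in the tray that already has a hinge, all lying wholly inside. Nest the loose white parts cups upright in the dark steel cup holder that is fixed on the cart, one inside the other if there are two, and leave the parts box, the filament spool and the cleaner bottle where they are.

Things in the scene. Friction and masses are not known exactly. Their poses are not given: they have to be found in the camera images.
- tray_left: open birch tray fixed on the cart on the robot's left (+y); outside 232 (x) x 202 (y) x 34 mm high, walls 6 mm, floor 6 mm thick; origin: centre of its underside on the cart top. It is either the tool tray or the hinge tray: the one in which the driver lies at the start is the tool tray, the one with hinge_sample the hinge tray
- tray_right: identical birch tray on the robot's right (-y); same size, axes and origin
- driver: hex screwdriver that already lies in one tray and marks it as the tool tray; along its x: grey square handle 90 x 22 x 22 mm from x = -75 to +15 mm, steel shaft to x = +95 mm; origin on its underside
- hinge_sample: a printed hinge like the loose ones that already lies in the other tray and marks it as the hinge tray; same size and origin as hinge_1
- calipers: black calipers lying flat, 167 mm long along x, to be put in the tool tray. Origin: underside of the display housing, 55 (x) x 26 (y) x 14 mm high, centred on the origin and on the centre of mass (grip it there across y). Beam 12 mm wide and 4 mm thick from x = -105 to +62 mm; jaws at x = +37 to +62 mm reach to y = -45 mm and y = +22 mm
- calipers_jaw (a point): tip of the calipers' long fixed jaw, at (53.5, -43, 2) mm in their frame
- calipers_tail (a point): free end of the calipers' beam, at (-104, 0, 2) mm in their frame
- scraper: stainless scraper lying flat, 170 mm long along x, to be put in the tool tray. Origin: underside of the handle's middle; handle 110 (x) x 22 (y) x 14 mm high, centre of mass at about x = +10 mm; blade 42 mm wide and 2 mm thick from x = +70 to +115 mm, 7 mm above the underside
- scraper_blade (a point): middle of the scraper's blade edge, at (115, 0, 7) mm in its frame
- scraper_butt (a point): end of the scraper's handle, at (-55, 0, 7) mm in its frame
- hinge_1: grey printed hinge folded shut, lying flat: 70 mm long (x), 42.5 mm wide (y from -22 to +20.5), 13 mm thick leaves, with a round knuckle 15 mm in diameter along its +y edge; to be put in the hinge tray; origin: its underside, middle of the length. None if absent
- hinge_2: another such hinge, same size and origin; None if absent
- hinge_3: another such hinge, same size and origin; None if absent
- hinge_4: another such hinge, same size and origin; None if absent
- cup_1: loose white tapered cup standing upright, 64 mm high, open at the top; outside radius 15.5 mm at the foot growing 0.24 mm per mm of height, walls 5.5 mm; round the top 14 mm it has a straight grip band 64 mm in diameter. Origin: centre of its underside. Nested in another cup its foot stands about 26 mm above the other's foot, touching on the taper only. None if absent
- cup_2: another such cup; None if absent
- holder: dark steel cup holder fixed on the cart: a tapered socket 46 mm high on a foot 76 mm in diameter and 5 mm thick, its taper matching a cup's outside; mouth about 48 mm across, outside 65 mm across the rim. Origin: centre of its underside. A cup nested in it stands with its foot about 12 mm above the cart top; a second cup nested in the first stands with its foot about 38 mm above the cart top
- parts_box_front (a point): middle of the lower front edge of a closed white hinged-lid spare parts box, 156 (x) x 226 (y) x 66 mm high, that stands beyond the work (the box lies at larger x than this point); leave alone
- spool_front (a point): nearest point of the lower edge of a filament spool lying flat, 200 mm in diameter, 65 mm high (its centre lies 100 mm farther in +x); leave alone
- cleaner: white plastic cleaner bottle with a black cap, 52 mm in diameter, 160 mm high; leave alone; origin: centre of its underside
Things that resemble listed ones, but are neither listed nor needed, are in the scene too. There is more than one size of the scraper; the one meant has the size given above.

How it is judged:
By the outcome, as a careful person would: the job done as asked, in the order asked, and still so for the second after the job is handed in, with the robot touching nothing.
Of hinge_1, hinge_2, hinge_3, hinge_4 only 3 to 4 are there at a start; the rules pass over those that are not, and their reading is None.
Of cup_1, cup_2 only 1 to 2 are there at a start; the rules pass over those that are not, and their reading is None.
At some moment in a run one of hinge_1, hinge_2, hinge_3, hinge_4, calipers, scraper may be knocked a few centimetres aside while the robot is not near it.
It also fails if it takes over 210 s, if anything falls off the work surface, if the arm or the gripper's body presses on something with over 40 N, if the wrist force passes 120 N, or if a joint passes its speed limit or range.

## Robot

A 6-joint arm with a two-finger parallel gripper is mounted at the origin on the work surface. World frame = base frame: x ahead of the robot, y to its left, z up, the work surface at z = 0. Lengths are in m, angles in rad, forces in N, time in s.
With the tool pointing down it reaches from about 0.25 to 0.725 m from the base axis. Payload 4 kg.
Tool frame: the origin (TCP) lies between the finger pads; the fingertips stand 17 mm ahead of it and the grasp point (between the pads) lies 2 mm behind it; z points along the fingers, y is the direction in which the jaws open and shut (so a half turn about z gives the same grasp; the last joint's range is limited). The gripper opens to 85 mm and grips with 20 to 120 N. Pads are 22 mm wide; open, the fingers measure 114 mm over their backs; the gripper's body (76 mm by 85 mm) begins 54 mm behind the grasp point. The pads swing forward as they close: fully open they stand 13 mm farther back than shut.
Start: joints at [-1.226, 0.241, 0.005, 1.335, 0, 1.571], TCP at [0.169, -0.471, 0.248] pointing down, gripper open.
Joint ranges: [-2.72, 2.72], [-1.05, 1.87], [-1.09, 1.28], [-1.99, 2.15], [-1.42, 1.44], [-3.14, 3.14]. Speed limits (rad/s): [2.79, 2.79, 3.14, 3.14, 3.14, 3.14].

## Interface

Orientations are given as a unit quaternion [x, y, z, w].
In Python, from workcell import readout, viewer, order gives the robot as it stands. The module is installed in compiled form; this text tells all that it offers.
- The arm moves only by the shell command python3 -m crank 'ROWS'. ROWS is text: rows parted by semicolons, each of 7 numbers parted by spaces: the shift along the tool's x, y, z in m, then the turn, a rotation vector about the tool's x, y, z in rad, then the gripper's target within -1 to 1 (shut at 1, half-way at 0, fully open at -1). A call has 1 to 20 rows; each row shifts and turns the pose as measured when the row begins, along the tool's axes as they then stand; what a row does not reach is not made up. A row lasts 1/12 s, in which the tool goes at most 41.7 mm and 7.16 degrees, less where a joint would pass 70% of its speed; a pose out of reach is approached as far as the arm can. A call with a gripper value outside its range is refused whole. The fingers move at their own pace and stop on an object; the grip force is fixed at half the most. Time passes only in rows, so rows that do not move let the fingers close. It gives the time, the measured TCP pose, the force and the opening at its end, in the units of the state.
- readout.get_obs(): the state, without advancing time (a new reading comes with each control period).
- viewer.camera(name): name is "side" or "top" or "wrist"; returns the picture (420x560x3 uint8, red, green, blue); there is no depth.
- viewer.calibration(name): a dict with "fx", "fy", "cx", "cy" (pixels), "eye" and "rotation" of the camera in the world. Camera axes: x right, y down, z forward; pixel columns grow to the right and rows downward; lengths in m; the calibration is good to about 2 mm. A picture is of the moment at which its call begins: read the wrist's pose just before it. calibration takes no time and is no camera call; for the wrist camera it gives the pose at the moment of the call.
- order.job_done(): hands the job in, once; it reports no verdict.
The state is a dict: "clock": time; "joint_pos": joint angles; "joint_vel": joint speeds; "tau": joint torques, N m; "eef_pos": TCP position; "tool_rot": TCP orientation; "ft_force": force on the tool from outside, world axes, zero at the start; "ft_torque": the same for the moment, N m; "grip_width": finger opening in m.
Only numpy, scipy, OpenCV 4.12 (cv2) and the standard library are available. Lean on these libraries where they do the work, as an engineer would, in place of code of your own. Each camera call takes 0.05 s, during which the arm holds its last target. There are 200 camera calls.

## Working session

There is one attempt and no reset: what is moved stays moved. The work goes in short steps, Python scripts to look and compute and a shell command to move; the robot and the scene stay as the last step left them, time stands still between calls to the robot, and variables do not carry over. Pictures are saved under pics/ and viewed, about 12 in all and at most 16, crops included, and the job is handed in when it is done.

```bash
mkdir -p pics; ls; python3 - <<'E'
from workcell import readout, viewer
import cv2
o=readout.get_obs(); print(o)
for n in("top","side"):
    c=viewer.calibration(n); print(n,c)
    im=viewer.camera(n)[:,:,::-1]; cv2.imwrite(f"pics/{n}0.png",im)
    cv2.imwrite(f"pics/{n}0b.png",cv2.resize(im,(800,600),interpolation=cv2.INTER_CUBIC))
E
```

```text
pics
{'clock': 0.0, 'joint_pos': array([-1.22600204e+00,  2.41381214e-01,  3.71935036e-03,  1.33520125e+00,
       -7.18167415e-06,  1.57079745e+00]), 'joint_vel': array([-4.38092123e-04,  1.44371562e-03,  6.20124898e-05,  3.39542243e-04,
       -8.59583173e-04,  1.40605739e-03]), 'tau': array([ 2.19613787e-03, -3.72323155e+01,  2.52404326e+01,  1.70797185e-02,
        5.97099825e-05, -6.38090807e-07]), 'eef_pos': array([ 0.16879684, -0.47000863,  0.24742693]), 'tool_rot': array([ 9.85175951e-01,  1.71543806e-01, -1.80810682e-04, -1.01745641e-03]), 'ft_force': array([ 0.15288152, -0.73725099, -0.30216657]), 'ft_torque': array([-0.00553077,  0.0690338 , -0.03303944]), 'grip_width': 0.08510113538936173}
top {'fx': 398.33933112963865, 'fy': 398.33933112963865, 'cx': 274.18459235909995, 'cy': 219.54142224900812, 'eye': array([0.30290378, 0.02602656, 1.19726401]), 'rotation': array([ 0.71421715, -0.69517761,  0.06045167, -0.05447526])}
side {'fx': 413.18018815277867, 'fy': 413.18018815277867, 'cx': 272.21628662472216, 'cy': 213.69981980773431, 'eye': array([0.42061795, 0.82123341, 0.81002842]), 'rotation': array([-0.04216652,  0.91885759, -0.39150311,  0.02545628])}
```

View pics/top0b.png

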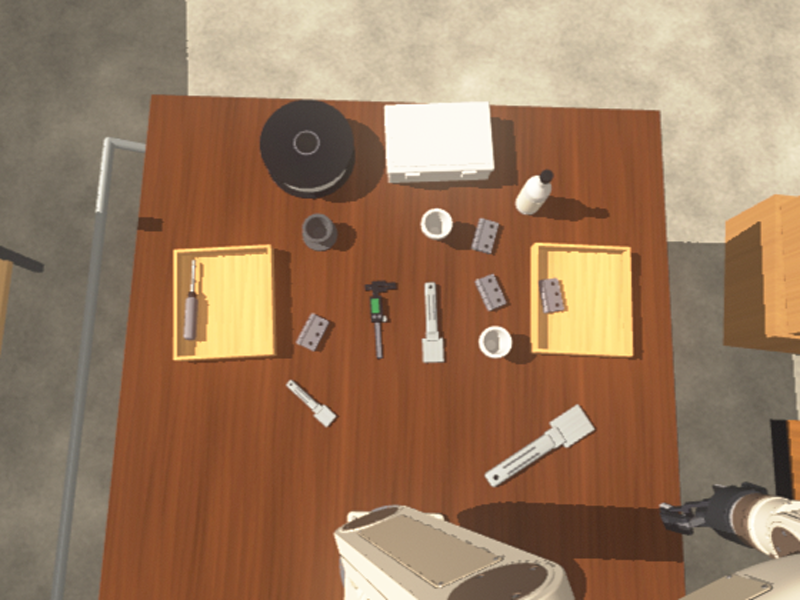

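View pics/side0b.png

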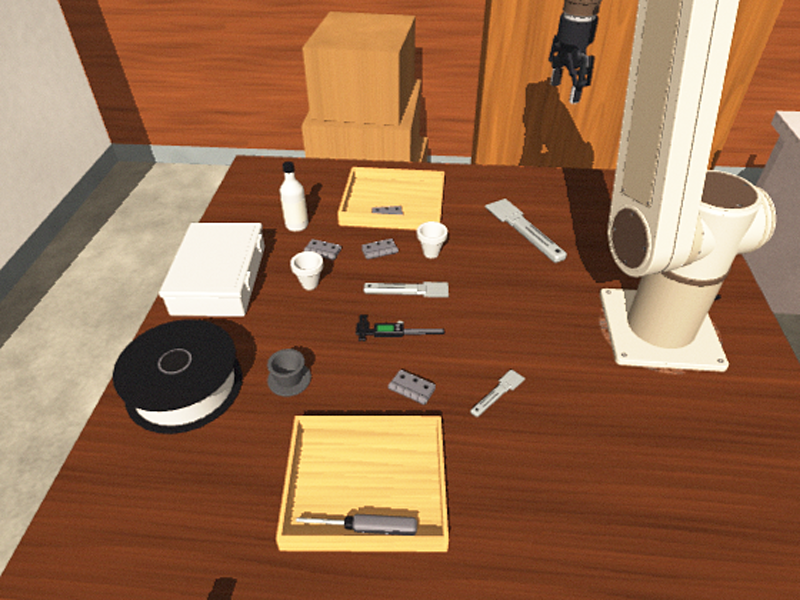

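Left tray (223,302 in the 800-px view) has the screwdriver, so it is the tool tray. The right tray has a hinge at (552,295), so it is the hinge tray. Loose hinges are at (486,236), (491,292) and (313,332), cups at (437,223) and (495,342), and the holder at (319,231). There are three scraper candidates: (432,322), (311,403) and (540,446). I'll measure them next.

```bash
cat > h.py <<'E'
import numpy as np, cv2
from scipy.spatial.transform import Rotation as R
from workcell import readout, viewer
def cast(c,px,z):
    px=np.atleast_2d(px).astype(float)
    d=np.c_[(px[:,0]-c['cx'])/c['fx'],(px[:,1]-c['cy'])/c['fy'],np.ones(len(px))]
    d=R.from_quat(c['rotation']).apply(d); e=np.array(c['eye'])
    return (e+d*((z-e[2])/d[:,2])[:,None])[:,:2]
def proj(c,p):
    q=R.from_quat(c['rotation']).inv().apply(np.atleast_2d(p)-c['eye'])
    return np.c_[q[:,0]/q[:,2]*c['fx']+c['cx'],q[:,1]/q[:,2]*c['fy']+c['cy']]
def blobs(im,c,z,amin=60,sat=95,roi=None):
    hsv=cv2.cvtColor(im,cv2.COLOR_BGR2HSV)
    m=((hsv[...,1]<sat)&(hsv[...,2]>70)).astype(np.uint8)
    if roi: k=np.zeros_like(m); x0,y0,x1,y1=roi; k[y0:y1,x0:x1]=1; m*=k
    out=[]
    for k in cv2.findContours(m,cv2.RETR_EXTERNAL,cv2.CHAIN_APPROX_NONE)[0]:
        if cv2.contourArea(k)<amin: continue
        w=cast(c,k[:,0],z)
        (cx,cy),(a,b),t=cv2.minAreaRect((w*1000).astype(np.float32))
        if a<b: a,b,t=b,a,t+90
        u=k[:,0].mean(0); out.append((u.round(),[round(cx),round(cy)],[round(a),round(b)],round((t+90)%180-90),m,k))
    return out
E
python3 - <<'E'
from h import *
for n in("top","side"):
    im=cv2.imread(f"pics/{n}0.png"); c=viewer.calibration(n)
    print(n)
    for b in blobs(im,c,0.012): print(*b[:4])
c=viewer.calibration("top"); im=cv2.imread("pics/top0.png")
print(cast(c,np.array([[223,302],[582,300]])*.7,0.034))
cv2.imwrite("pics/c1.png",cv2.resize(im[155:350,180:425],None,fx=3.2,fy=3,interpolation=cv2.INTER_CUBIC))
E
```

```text
top
[311. 395.] [26, -116] [472, 177] -89
[378. 312.] [230, -285] [244, 63] -57
[218. 282.] [312, 182] [123, 31] 48
[346. 239.] [445, -200] [70, 66] -88
[264. 238.] [443, 46] [76, 13] 5
[219. 232.] [455, 184] [71, 44] -25
[302. 227.] [484, -67] [171, 45] 1
[385. 207.] [548, -319] [71, 44] 8
[343. 204.] [551, -190] [73, 46] 24
[133. 210.] [517, 444] [169, 24] 2
[339. 165.] [675, -177] [73, 46] -15
[223. 162.] [672, 180] [80, 71] 2
[305. 156.] [698, -72] [68, 68] -88
[376. 132.] [779, -288] [118, 57] -33
[220. 129.] [782, 193] [138, 37] -74
[214.  99.] [878, 218] [60, 57] -88
[285. 169.] [581, -10] [1854, 1310] -88
side
[224. 364.] [568, 441] [68, 7] 1
[269. 367.] [476, 438] [90, 26] 1
[132. 284.] [820, 259] [167, 73] 33
[348. 274.] [313, 191] [122, 31] 49
[288. 271.] [455, 189] [74, 48] -25
[203. 262.] [676, 176] [107, 73] -62
[122. 253.] [882, 168] [59, 57] 5
[285. 231.] [468, 51] [125, 30] 1
[285. 202.] [485, -57] [170, 43] 5
[265. 174.] [552, -183] [73, 53] 25
[220. 183.] [694, -123] [156, 88] 76
[302. 166.] [439, -225] [129, 65] -86
[271. 147.] [549, -330] [68, 29] 4
[368. 160.] [229, -279] [248, 64] -56
[205. 141.] [781, -354] [256, 58] -73
[314. 111.] [410, -570] [113, 36] 4
[405.  12.] [-69, -1695] [120, 104] -14
[494. 146.] [-347, -911] [2191, 481] 76
[ 71. 179.] [1367, -805] [2728, 744] -59
[[ 0.50865297  0.3687256 ]
 [ 0.53389064 -0.37767586]]
```

View pics/c1.png

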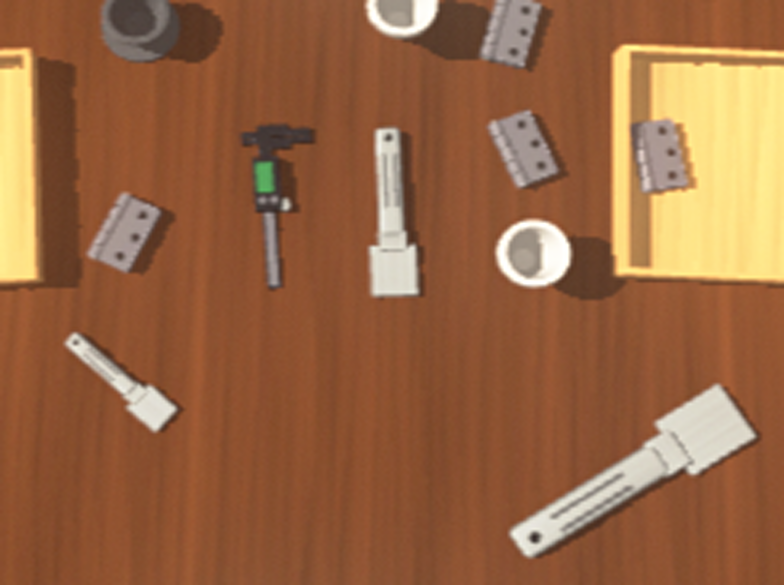

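The scraper meant is the middle one: 171 x 45 mm, at px (302,227). The other two are 123 x 31 mm at (218,282) and 244 x 63 mm at (378,312). The calipers have their jaws toward +x and the long jaw toward -y. I'll align the tool and move above the calipers.

```bash
cat >> h.py <<'E'
def yaw():
    x=R.from_quat(readout.get_obs()['tool_rot']).as_matrix(); return np.degrees(np.arctan2(x[1,0],x[0,0]))
def st():
    o=readout.get_obs(); r=R.from_quat(o['tool_rot']).as_matrix()
    print('t%.1f'%o['clock'],'tcp',(o['eef_pos']*1000).round(1),'yaw %.1f'%yaw(),'tilt',r[:2,2].round(3),'F',o['ft_force'].round(1),'w%.1f'%(o['grip_width']*1000),'j',o['joint_pos'].round(2))
def go(x,y,z,yw=None):
    "shift in tool axes (mm) to a world target, total turn about tool z"
    o=readout.get_obs(); r=R.from_quat(o['tool_rot']).as_matrix()
    d=np.array([x,y,z])-o['eef_pos']*1000
    print('tool shift',(r.T@d).round(1),'len %.0f'%np.linalg.norm(d), '' if yw is None else 'turn about tool z %.3f rad'%np.radians(yaw()-yw))
def snap(n,name):
    c=viewer.calibration(n); im=viewer.camera(n)[:,:,::-1].copy(); cv2.imwrite(f"pics/{name}.png",im); return c,im
E
python3 -m crank '0 0 0 0 0 0.115 -1;0 0 0 0 0 0.115 -1;0 0 0 0 0 0.115 -1;0.021 -0.032 0 0 0 0 -1;0.021 -0.032 0 0 0 0 -1;0.021 -0.032 0 0 0 0 -1;0.021 -0.032 0 0 0 0 -1;0.021 -0.032 0 0 0 0 -1;0.021 -0.032 0 0 0 0 -1;0.021 -0.032 0 0 0 0 -1;0.021 -0.032 0 0 0 0 -1;0.021 -0.032 0 0 0 0 -1;0.021 -0.032 0 0 0 0 -1;0.021 -0.032 0 0 0 0 -1;0.021 -0.032 0 0 0 0 -1;0.021 -0.032 0 0 0 0 -1;0.021 -0.032 0 0 0 0 -1;0.021 -0.032 0 0 0 0 -1;0 0 0 0 0 0 -1'
python3 - <<'E'
from h import *
st(); go(500,44,250,0)
E
```

```text
clock: 1.68
eef_pos: [0.5037, 0.0082, 0.2402]
tool_rot: [1.0, 0.002, -0.005, -0.012]
ft_force: [-0.1, 0.0, -0.6]
grip_width: 0.0856
t1.7 tcp [503.7   8.2 240.2] yaw 0.3 tilt [-0.009  0.024] F [-0.1  0.  -0.6] w85.6 j [0.   0.26 0.01 1.33 0.02 3.14]
tool shift [ -3.6 -36.   -8.9] len 37 turn about tool z 0.005 rad
```

```bash
cat >> h.py <<'E'
def go(x,y,z,yw):
    "shift in tool axes (mm) to a world target, rotation vector (tool axes) to upright at heading yw"
    o=readout.get_obs(); r=R.from_quat(o['tool_rot'])
    d=np.array([x,y,z])-o['eef_pos']*1000
    t=R.from_euler('z',yw,degrees=True)*R.from_euler('x',180,degrees=True)
    print('tool shift',r.inv().apply(d).round(1),'len %.0f'%np.linalg.norm(d),'rotvec',(r.inv()*t).as_rotvec().round(3))
E
python3 -m crank '0 -0.036 0 0 0 -0.124 -1;0 0 0 0 0 -0.124 -1;0 0 0 0 0 -0.124 -1;0 0 0 0 0 -0.124 -1;0 0 0 0 0 -0.124 -1;0 0 0 0 0 -0.124 -1;0 0 0 0 0 -0.124 -1;0 0 0 0 0 -0.124 -1;0 0 0 0 0 -0.124 -1;0 0 0 0 0 -0.124 -1;0 0 0 0 0 -0.124 -1;0 0 0 0 0 -0.124 -1;0 0 0 0 0 -0.124 -1'
python3 -m crank '0 0 0 0 0 -0.124 -1;0 0 0 0 0 -0.124 -1;0 0 0 0 0 -0.124 -1;0 0 0 0 0 -0.124 -1;0 0 0 0 0 -0.124 -1;0 0 0 0 0 -0.124 -1;0 0 0 0 0 -0.124 -1;0 0 0 0 0 -0.124 -1;0 0 0 0 0 -0.124 -1;0 0 0 0 0 -0.124 -1;0 0 0 0 0 -0.124 -1;0 0 0 0 0 -0.124 -1'
python3 - <<'E'
from h import *
st(); go(510,46,250,180)
c,im=snap('wrist','w1'); print(c)
E
```

```text
clock: 2.77
eef_pos: [0.4951, 0.0425, 0.2334]
tool_rot: [0.687, 0.726, -0.003, -0.017]
ft_force: [-0.2, -0.3, -0.2]
grip_width: 0.0855
clock: 3.77
eef_pos: [0.4851, 0.0341, 0.2282]
tool_rot: [0.008, 1.0, 0.007, -0.023]
ft_force: [-0.3, 0.1, -0.8]
grip_width: 0.0853
t3.8 tcp [485.1  34.1 228.2] yaw 179.1 tilt [-0.047  0.014] F [-0.3  0.1 -0.8] w85.3 j [ 0.06  0.26 -0.03  1.33  0.02  0.08]
tool shift [-23.6  12.6 -22.8] len 35 rotvec [ 0.014 -0.047 -0.016]
{'fx': 310.288204608685, 'fy': 310.288204608685, 'cx': 281.12827231577114, 'cy': 208.92881817518867, 'eye': array([0.41052365, 0.03217998, 0.35790547]), 'rotation': array([0.70708414, 0.69399463, 0.09974238, 0.09195068])}
```

View pics/w1.png

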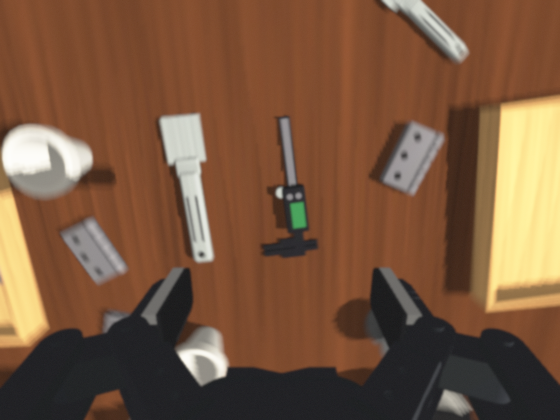

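The wrist view shows the calipers with the tail at (284,118), housing around (296,208) and jaws at row 246. The scraper's blade is at (184,138) and its butt at (203,258).

```bash
python3 - <<'E'
from h import *
im=cv2.imread('pics/w1.png'); c=viewer.calibration('wrist')
hsv=cv2.cvtColor(im,cv2.COLOR_BGR2HSV)
g=((hsv[...,0]>45)&(hsv[...,0]<85)&(hsv[...,1]>100)).astype(np.uint8)
y,x=np.nonzero(g); print('green',cast(c,[x.mean(),y.mean()],.014)*1000)
dark=((hsv[...,2]<60)|(hsv[...,1]<110)|(g>0)).astype(np.uint8); dark[:, :250]=0; dark[:,330:]=0; dark[:105]=0;dark[265:]=0
for k in cv2.findContours(dark,cv2.RETR_EXTERNAL,cv2.CHAIN_APPROX_NONE)[0]:
    if cv2.contourArea(k)>50: print(k[:,0].min(0),k[:,0].max(0))
print('tail,jawend',cast(c,[[284.5,117.5],[287,160],[291,180],[296,250]],.004)*1000)
print('housing corners',cast(c,[[285,187],[303,187],[289,230],[308,229]],.014)*1000)
print('jaw tips', cast(c,[[262,248],[317,244]],.004)*1000)
for b in blobs(im,c,.012,roi=(150,100,225,275)): print(*b[:4])
T=cv2.imread('pics/top0.png'); ct=viewer.calibration('top')
h=cv2.cvtColor(T,cv2.COLOR_BGR2HSV); m=((h[...,0]>15)&(h[...,0]<35)&(h[...,1]>60)&(h[...,2]>120)).astype(np.uint8)
for k in cv2.findContours(m,cv2.RETR_EXTERNAL,cv2.CHAIN_APPROX_NONE)[0]:
    if 2000<cv2.contourArea(k)<9000:
        w=cast(ct,k[:,0],.034); print('tray',k[:,0].min(0),k[:,0].max(0),cv2.minAreaRect((w*1000).astype(np.float32)))
st(); go(510,46,250,180)
E
```

```text
green [[513.60965295  54.24322639]]
[263 116] [317 257]
tail,jawend [[405.2146652   40.35310219]
 [451.49848913  42.71531216]
 [474.52446094  47.14830712]
 [561.73861305  52.89760877]]
housing corners [[480.59900478  39.90496973]
 [480.92260342  60.23500815]
 [532.01865372  44.09344151]
 [531.17735225  66.39400899]]
jaw tips [[558.30684363  11.19626226]
 [554.30687843  78.62775807]]
[176. 271.] [582, -94] [20, 9] 89
[190. 183.] [486, -67] [173, 46] 4
tray [250 360] [351 411] ((24.35279655456543, -59.66972351074219), (278.06866455078125, 100.37902069091797), 68.88390350341797)
tray [121 171] [190 251] ((511.19854736328125, 370.9183349609375), (232.35360717773438, 203.4935302734375), 4.823593616485596)
tray [372 170] [442 248] ((538.281982421875, -376.44293212890625), (208.9224090576172, 232.5563507080078), 89.21614074707031)
t3.8 tcp [485.   34.1 228.1] yaw 179.3 tilt [-0.047  0.014] F [0.4 0.3 0.4] w85.6 j [ 0.06  0.26 -0.03  1.33  0.02  0.07]
tool shift [-23.8  12.5 -22.9] len 35 rotvec [ 0.014 -0.047 -0.013]
```

```bash
python3 -c "
import cv2;im=cv2.imread('pics/w1.png')[100:270,240:340];cv2.imwrite('pics/c2.png',cv2.resize(im,None,fx=3.5,fy=3.5,interpolation=cv2.INTER_CUBIC))"
```

```text
(no output)
```

View pics/c2.png

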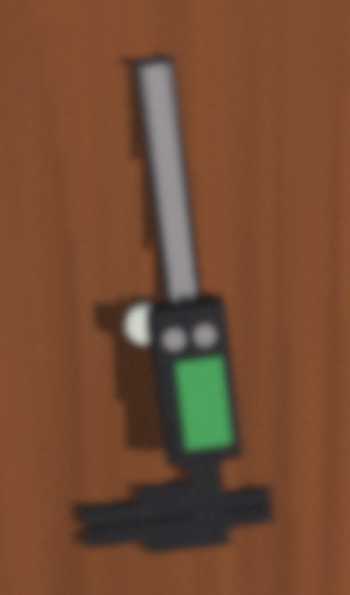

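Housing centre is about (507,52) mm with heading about 6°, so the gripper heading will be 186°.

```bash
python3 -m crank '-0.022 0.018 0 0.014 -0.047 -0.115 -1;0 0 0 0 0 0 -1;0 0 0.04 0 0 0 -1;0 0 0.04 0 0 0 -1;0 0 0.04 0 0 0 -1;0 0 0.02 0 0 0 -1;0 0 0 0 0 0 -1' | tail -1
python3 - <<'E'
from h import *
st(); go(507,52,50,186)
c,im=snap('wrist','w2')
E
```

```text
grip_width: 0.0857
t4.4 tcp [507.6  49.2  84.9] yaw -175.7 tilt [0.005 0.001] F [-1.1  0.7  0.5] w85.7 j [ 0.1   0.39 -0.24  0.94  0.    0.02]
tool shift [ 0.5  2.8 34.9] len 35 rotvec [ 0.001  0.005 -0.03 ]
```

View pics/w2.png

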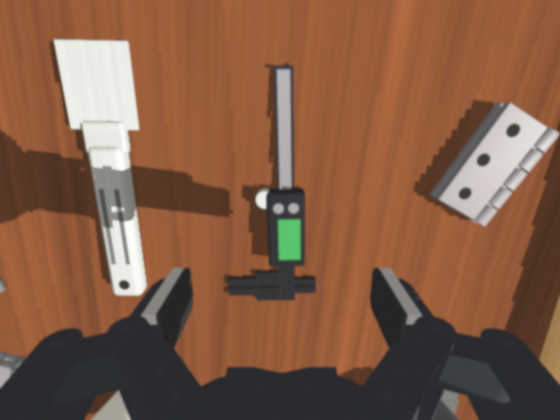

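Close view: calipers nearly parallel to the gripper, housing (268–304, 190–264), tail at (284,67). Scraper and hinge_3 are clear of the fingers.

```bash
python3 - <<'E'
from h import *
c=viewer.calibration('wrist')
print(cast(c,[[267,190],[303,190],[270,264],[305,264],[286.5,227]],.014)*1000)
print(cast(c,[[284,67],[230,286],[315,285]],.004)*1000)
print('scraper',cast(c,[[56,40],[131,40],[137,129],[70,129]],.009)*1000,cast(c,[[124,150],[92,150],[114,294],[145,291]],.014)*1000)
E
```

```text
[[480.76609469  36.389658  ]
 [478.99378149  60.07068111]
 [535.26128622  41.83738692]
 [533.39688802  66.82130742]
 [505.98018766  51.32582766]]
[[404.90162275  41.81437646]
 [562.02496642  12.29308552]
 [556.26801729  77.58522972]]
scraper [[401.03844017 -91.91048662]
 [397.75990631 -48.30778534]
 [448.31653985 -48.47362969]
 [451.49660942 -90.87680858]] [[461.40783635 -55.3890308 ]
 [462.91988553 -75.56452328]
 [568.74952328 -71.85343394]
 [564.44987594 -48.78924455]]
```

```bash
python3 -m crank '0 0.002 0.03 0 0.005 -0.015 -1;0 0 0.02 0 0 0 -1;0 0 0.016 0 0 0 -1;0 0 0 0 0 0 -1;0 0 0 0 0 0 1;0 0 0 0 0 0 1;0 0 0 0 0 0 1;0 0 0 0 0 0 1;0 0 0 0 0 0 1;0 0 0 0 0 0 1;0 0 0 0 0 0 1;0 0 0 0 0 0 1'
python3 - <<'E'
from h import *
st(); go(507,51,120,185)
E
```

```text
clock: 5.45
eef_pos: [0.5201, 0.0506, 0.0355]
tool_rot: [-0.039, 0.999, 0.001, 0.013]
ft_force: [-0.0, -0.5, 0.3]
grip_width: -0.0004
t5.5 tcp [520.1  50.6  35.5] yaw -175.5 tilt [0.026 0.003] F [-0.  -0.5  0.3] w-0.4 j [ 0.1   0.46 -0.28  0.8   0.    0.02]
tool shift [ 10.8   1.5 -84.8] len 85 rotvec [ 0.001  0.026 -0.009]
```

Fell short in z, so the jaws shut above the calipers. I'll reopen, correct and settle.

```bash
python3 -m crank '0 0 -0.01 0 0 0 -1;0.012 0.001 0 0 0.026 -0.009 -1;0 0 0 0 0 0 -1;0 0 0 0 0 0 -1;0 0 0 0 0 0 -1;0 0 0 0 0 0 -1' >/dev/null
python3 - <<'E'
from h import *
st(); go(507,51,20,185)
E
```

```text
t6.0 tcp [506.   50.7  46.5] yaw -174.9 tilt [-0.003  0.001] F [ 0.5 -0.4 -0.6] w72.0 j [ 0.1   0.44 -0.28  0.85  0.    0.01]
tool shift [-1.1  0.2 26.5] len 27 rotvec [ 0.001 -0.003  0.001]
```

```bash
python3 -m crank '0 0 0.0265 0 0 0 -1;0 0 0 0 0 0 -1;0 0 0 0 0 0 -1' >/dev/null
python3 - <<'E'
from h import *
st(); go(507,51,20,185)
E
```

```text
t6.2 tcp [507.1  50.9  20.3] yaw -174.9 tilt [-0.001  0.001] F [ 0.4 -0.3  0.8] w85.2 j [ 0.1   0.48 -0.3   0.79  0.    0.01]
tool shift [0.1 0.1 0.3] len 0 rotvec [ 0.001 -0.001  0.001]
```

```bash
python3 -m crank '0 0 0.002 0 0 0 -1;0 0 0 0 0 0 1;0 0 0 0 0 0 1;0 0 0 0 0 0 1;0 0 0 0 0 0 1;0 0 0 0 0 0 1;0 0 0 0 0 0 1;0 0 0 0 0 0 1' >/dev/null
python3 - <<'E'
from h import *
st()
E
python3 -m crank '0 0 -0.035 0 0 0 1;0 0 -0.035 0 0 0 1;0 0 -0.035 0 0 0 1;0 0 0 0 0 0 1' >/dev/null
python3 - <<'E'
from h import *
st(); go(506,331,110,185)
E
```

```text
t6.9 tcp [508.8  51.1  21.6] yaw -174.9 tilt [0.002 0.001] F [ 1.   0.1 -1.3] w24.1 j [ 0.1   0.48 -0.3   0.79  0.    0.01]
t7.2 tcp [505.   50.5 126.5] yaw -174.9 tilt [-0.009  0.   ] F [ 1.9  1.  -0.9] w23.8 j [ 0.1   0.35 -0.18  1.05  0.    0.01]
tool shift [-25.9 279.3  16.5] len 281 rotvec [ 0.001 -0.009  0.001]
```

Calipers held (24 mm). Carrying them to the tool tray.

```bash
python3 -m crank '-0.006 0.037 0 0 0 0 1;-0.006 0.037 0 0 0 0 1;-0.006 0.037 0 0 0 0 1;-0.006 0.037 0 0 0 0 1;-0.006 0.037 0 0 0 0 1;-0.006 0.037 0 0 0 0 1;-0.006 0.037 0 0 0 0 1;-0.003 0.02 0 0 0 0 1;0 0 0 0 0 0 1;0 0 0 0 0 0 1' >/dev/null
python3 - <<'E'
from h import *
st(); go(532,331,110,180)
c,im=snap('wrist','w3')
E
```

```text
t8.0 tcp [528.4 343.2 124. ] yaw -175.4 tilt [-0.004 -0.001] F [ 0.1 -0.8 -1.6] w24.4 j [0.58 0.57 0.18 1.18 0.   0.49]
tool shift [ -2.7 -12.4  14. ] len 19 rotvec [-0.001 -0.004  0.081]
```

View pics/w3.png

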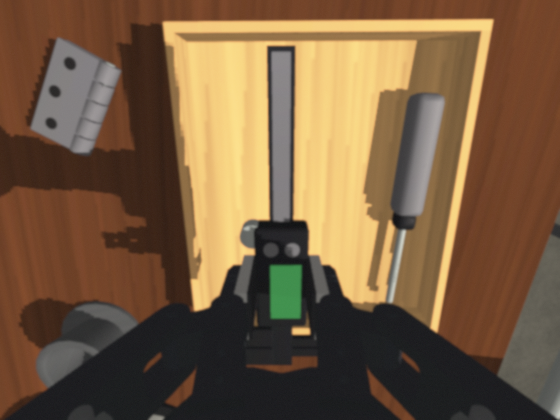

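Tray near edge outer corners at (165,24) and (491,20); driver handle from (425,95) to (405,215); calipers held straight.

```bash
python3 - <<'E'
from h import *
c=viewer.calibration('wrist')
print('outer',cast(c,[[165,24],[491,20],[440,330]],.034)*1000)
print('driver',cast(c,[[410,95],[443,96],[393,212],[420,214]],.022)*1000)
print(cast(c,[[390,300]],.01)*1000)
E
```

```text
outer [[405.16333263 259.95864101]
 [387.09021043 458.92962729]
 [614.38422608 482.06898712]]
driver [[432.7556246  423.10823532]
 [431.57517755 445.99823941]
 [517.97709159 427.67738086]
 [517.91871312 448.92055845]]
[[604.39686859 445.79654293]]
```

```bash
python3 -m crank '-0.009 -0.01 0 0 -0.004 -0.01 1;0 0 0.03 0 0 0 1;0 0 0.03 0 0 0 1;0 0 0 0 0 0 1;0 0 0 0 0 0 1' >/dev/null
python3 - <<'E'
from h import *
st(); go(537,333,29,185.2)
E
```

```text
t8.5 tcp [539.  327.3  63.4] yaw -175.2 tilt [ 0.    -0.002] F [-0.   0.5 -1.1] w24.0 j [ 0.55  0.62  0.1   1.05 -0.    0.46]
tool shift [ 1.6  5.9 34.4] len 35 rotvec [-0.002  0.    -0.006]
```

```bash
python3 -m crank '0.001 0.006 0.017 0 0 0 1;0 0 0 0 0 0 1;0 0 0.016 0 0 0 1;0 0 0 0 0 0 1;0 0 0 0 0 0 1' >/dev/null
python3 - <<'E'
from h import *
st(); go(537,333,29,185.2)
E
```

```text
t8.9 tcp [540.8 330.1  37.7] yaw -175.5 tilt [0.005 0.   ] F [-0.1  0.9 -0.7] w24.6 j [ 0.55  0.65  0.07  0.99 -0.    0.47]
tool shift [3.7 3.2 8.6] len 10 rotvec [-0.     0.005 -0.012]
```

```bash
python3 -m crank '0.004 0.003 0.008 0 0.005 -0.012 1;0 0 0 0 0 0 1;0 0 0 0 0 0 1' >/dev/null
python3 - <<'E'
from h import *
st()
E
python3 -m crank '0 0 0 0 0 0 0.1;0 0 0 0 0 0 0.1;0 0 0 0 0 0 0.1;0 0 -0.03 0 0 0 0.1;0 0 -0.035 0 0 0 0;0 0 -0.035 0 0 0 0;0 0 -0.035 0 0 0 0;0 0 0 0 0 0 -0.2' >/dev/null
python3 - <<'E'
from h import *
st(); go(500,-62,150,182); snap('top','t1')
E
```

```text
t9.2 tcp [538.5 333.5  33.9] yaw -174.8 tilt [0.005 0.003] F [ 0.6 -0.1 -0.5] w24.2 j [ 0.55  0.66  0.07  0.98 -0.    0.46]
t9.8 tcp [536.6 332.8 174. ] yaw -174.7 tilt [0.002 0.001] F [1.2 0.8 1.1] w51.1 j [ 0.56  0.54  0.25  1.28 -0.    0.46]
tool shift [  72.8 -389.8   23.8] len 397 rotvec [0.    0.002 0.057]
```

```bash
python3 -m crank '0.0065 -0.037 0 0 0 0.003 -1;0.0065 -0.037 0 0 0 0.003 -1;0.0065 -0.037 0 0 0 0.003 -1;0.0065 -0.037 0 0 0 0.003 -1;0.0065 -0.037 0 0 0 0.003 -1;0.0065 -0.037 0 0 0 0.003 -1;0.0065 -0.037 0 0 0 0.003 -1;0.0065 -0.037 0 0 0 0.003 -1;0.0065 -0.037 0 0 0 0.003 -1;0.0065 -0.037 0.005 0 0 0.003 -1;0 0 0.01 0 0 0 -1;0 0 0 0 0 0 -1' >/dev/null
python3 - <<'E'
from h import *
st(); go(503,-64,60,183.4)
c,im=snap('wrist','w4')
for b in blobs(im,c,.012,amin=300): print(*b[:4])
E
```

```text
t10.9 tcp [494.4 -55.8 145.5] yaw -176.2 tilt [-0.008 -0.001] F [-0.5  0.  -1.2] w85.4 j [-0.11  0.31 -0.18  1.09 -0.   -0.18]
tool shift [-8.7 -8.7 85.4] len 86 rotvec [-0.    -0.008  0.007]
[259. 364.] [668, -68] [37, 20] 82
[400. 295.] [577, 65] [75, 18] 32
[  4. 255.] [560, -308] [58, 12] -12
[142. 268.] [566, -177] [114, 63] 23
[545. 182.] [459, 176] [61, 52] -24
[270. 176.] [484, -68] [171, 44] 3
[ 84. 131.] [445, -222] [88, 84] 64
```

View pics/w4.png

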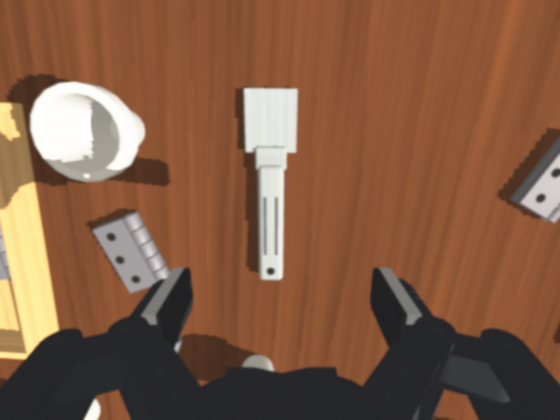

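Scraper is upright in the view, blade (244–297, 88–152), butt at (270,278); nothing is near the fingers. Descending.

```bash
python3 -m crank '-0.009 -0.009 0 0 -0.008 0.007 -1;0 0 0.035 0 0 0 -1;0 0 0.035 0 0 0 -1;0 0 0.02 0 0 0 -1;0 0 0 0 0 0 -1;0 0 0 0 0 0 -1' >/dev/null
python3 - <<'E'
from h import *
st(); go(504,-65,19,183.2)
E
```

```text
t11.4 tcp [513.1 -61.7  56.4] yaw -176.1 tilt [ 0.013 -0.003] F [0.3 0.6 0.1] w85.3 j [-0.12  0.43 -0.26  0.86 -0.   -0.19]
tool shift [ 9.8 -2.6 37.3] len 39 rotvec [-0.004  0.013  0.012]
```

```bash
python3 -m crank '0.008 -0.003 0.02 0 0.013 0.012 -1;0 0 0 0 0 0 -1;0 0 0.016 0 0 0 -1;0 0 0 0 0 0 -1;0 0 0 0 0 0 -1' >/dev/null
python3 - <<'E'
from h import *
st(); go(504,-65,19,183.2)
E
```

```text
t11.8 tcp [513.7 -63.2  27.5] yaw -176.5 tilt [ 0.013 -0.005] F [ 0.4 -0.7  0. ] w85.3 j [-0.12  0.47 -0.29  0.79 -0.   -0.18]
tool shift [ 9.9 -1.1  8.3] len 13 rotvec [-0.005  0.012  0.006]
```

```bash
python3 -m crank '0.01 -0.001 0.008 -0.005 0.012 0.006 -1;0 0 0 0 0 0 -1;0.003 0 0.002 0 0.002 0 -1;0 0 0 0 0 0 -1' >/dev/null
python3 - <<'E'
from h import *
st(); go(504,-65,19,183.2)
E
python3 -m crank '0 0 0 0 0 0 1;0 0 0 0 0 0 1;0 0 0 0 0 0 1;0 0 0 0 0 0 1;0 0 0 0 0 0 1;0 0 0 0 0 0 1;0 0 0 0 0 0 1' | tail -1
python3 -m crank '0 0 -0.035 0 0 0 1;0 0 -0.035 0 0 0 1;0 0 -0.035 0 0 0 1;0 0 -0.02 0 0 0 1;0 0 0 0 0 0 1' >/dev/null
python3 - <<'E'
from h import *
st(); go(530,393,130,185.2)
E
```

```text
t12.2 tcp [503.5 -65.1  21.6] yaw -176.8 tilt [ 0.005 -0.001] F [-0.8  0.5 -0.8] w85.1 j [-0.13  0.47 -0.32  0.78 -0.   -0.18]
tool shift [-0.5  0.   2.6] len 3 rotvec [-0.001  0.005  0.001]
grip_width: 0.0198
t13.2 tcp [499.4 -64.7 148. ] yaw -176.8 tilt [-0.006  0.   ] F [ 1.4 -0.4 -0.5] w20.4 j [-0.13  0.32 -0.16  1.1  -0.   -0.18]
tool shift [-56.4 455.2  18. ] len 459 rotvec [ 0.001 -0.006 -0.034]
```

```bash
python3 -m crank '-0.004 0.038 0 0 0 -0.003 1;-0.004 0.038 0 0 0 -0.003 1;-0.004 0.038 0 0 0 -0.003 1;-0.004 0.038 0 0 0 -0.003 1;-0.004 0.038 0 0 0 -0.003 1;-0.004 0.038 0 0 0 -0.003 1;-0.004 0.038 0 0 0 -0.003 1;-0.004 0.038 0 0 0 -0.003 1;-0.004 0.038 0 0 0 -0.003 1;-0.004 0.038 0 0 0 -0.003 1;-0.004 0.038 0 0 0 -0.003 1;-0.004 0.025 0 0 0 0 1;0 0 0 0 0 0 1;0 0 0 0 0 0 1' >/dev/null
python3 - <<'E'
from h import *
st(); go(530,393,100,185.2)
c,im=snap('wrist','w5')
E
```

```text
t14.3 tcp [512.2 396.3 123.6] yaw -175.3 tilt [-0.022 -0.013] F [-1.   0.5 -1.3] w19.9 j [0.66 0.62 0.27 1.24 0.   0.57]
tool shift [-18.   -4.5  23.3] len 30 rotvec [-0.011 -0.023 -0.008]
```

View pics/w5.png

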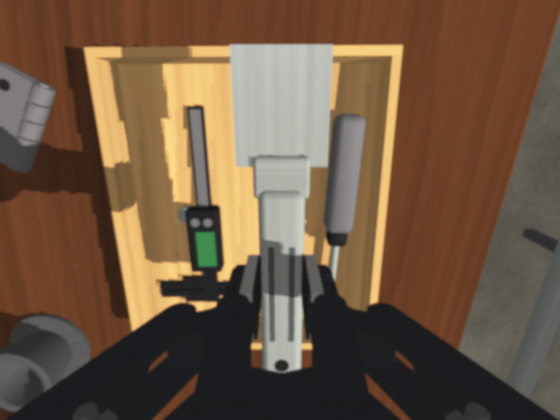

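Calipers lie in the tray: tail (197,107), housing (205,237), long jaw tip (162,288). The scraper hangs between them and the driver.

```bash
python3 - <<'E'
from h import *
c=viewer.calibration('wrist')
def tf(p): 
    d=p*1000-np.array([511,371]); a=np.radians(5.2); return np.c_[d@[np.cos(a),np.sin(a)],d@[-np.sin(a),np.cos(a)]].round(0)
print('tail,jaw,otherjaw(hid)',tf(cast(c,[[197,107],[162,288]],.010)))
print('housing',tf(cast(c,[[190,208],[219,207],[194,270],[222,268]],.020)))
print('outer',tf(cast(c,[[86,50],[402,46],[352,340]],.034)))
print('driver',tf(cast(c,[[334,117],[364,117],[324,230],[354,233]],.025)))
E
python3 -m crank '-0.018 -0.004 0 -0.011 -0.023 -0.008 1;0 0 0 0 0 0 1;0 0 0.03 0 0 0 1;0 0 0.02 0 0 0 1;0 0 0 0 0 0 1;0 0 0 0 0 0 1' >/dev/null
python3 - <<'E'
from h import *
st(); go(530,393,29,185.2)
E
```

```text
tail,jaw,otherjaw(hid) [[-81. -39.]
 [ 71. -84.]]
housing [[ -6. -49.]
 [ -6. -26.]
 [ 48. -51.]
 [ 46. -27.]]
outer [[-115. -101.]
 [-115.   99.]
 [ 106.   81.]]
driver [[-73.  60.]
 [-73.  81.]
 [ 11.  56.]
 [ 14.  79.]]
t14.9 tcp [529.1 385.1  69.1] yaw -175.3 tilt [-0.007 -0.005] F [ 0.6  0.  -0.3] w20.0 j [0.63 0.67 0.2  1.11 0.   0.55]
tool shift [-1.8  8.  40. ] len 41 rotvec [-0.004 -0.007 -0.009]
```

```bash
python3 -m crank '-0.002 0.008 0 -0.004 -0.007 -0.009 1;0 0 0.02 0 0 0 1;0 0 0 0 0 0 1;0 0 0.013 0 0 0 1;0 0 0 0 0 0 1;0 0 0 0 0 0 1' >/dev/null
python3 - <<'E'
from h import *
st(); go(530,393,30,185.2)
E
```

```text
t15.4 tcp [533.9 395.1  44.2] yaw -174.9 tilt [0.008 0.007] F [ 1.   0.3 -0.4] w19.9 j [0.64 0.7  0.18 1.04 0.   0.55]
tool shift [ 4.2 -1.8 14.2] len 15 rotvec [ 0.006  0.008 -0.001]
```

```bash
python3 -m crank '0.004 -0.002 0.013 0.006 0.008 0 1;0 0 0 0 0 0 1;0 0 0.003 0 0 0 1;0 0 0 0 0 0 1' >/dev/null
python3 - <<'E'
from h import *
st(); go(530,393,30,185.2)
E
python3 -m crank '0 0 0 0 0 0 0.25;0 0 0 0 0 0 0.25;0 0 0 0 0 0 0.25;0 0 0 0 0 0 0.25;0 0 -0.03 0 0 0 0.25;0 0 -0.035 0 0 0 0;0 0 -0.035 0 0 0 0;0 0 -0.035 0 0 0 0;0 0 0 0 0 0 0' >/dev/null
python3 - <<'E'
from h import *
st(); go(455,186,150,185.2)
c,im=snap('wrist','w6')
E
```

```text
t15.7 tcp [531.4 394.4  31.4] yaw -174.8 tilt [0.004 0.003] F [-1.4 -0.1 -2.3] w20.2 j [0.64 0.71 0.16 1.02 0.   0.55]
tool shift [ 1.6 -1.3  1.4] len 2 rotvec [ 0.003  0.004 -0.001]
t16.5 tcp [529.9 393.2 170.7] yaw -174.9 tilt [0.001 0.001] F [0.5 0.7 1.5] w42.7 j [0.64 0.6  0.35 1.32 0.   0.55]
tool shift [  93.2 -199.6   20.4] len 221 rotvec [ 0.001  0.001 -0.001]
```

View pics/w6.png

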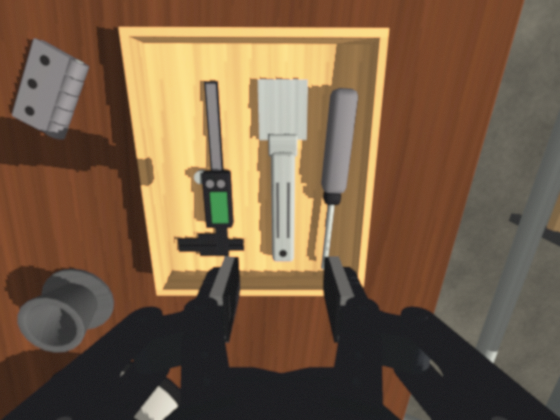

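All three tools lie inside the tool tray: calipers (210,215), scraper (283,170), driver (338,150). Next is the hinge beside that tray.

```bash
python3 -m crank '0.016 -0.035 0 0 0 0 -1;0.016 -0.035 0 0 0 0 -1;0.016 -0.035 0 0 0 0 -1;0.016 -0.035 0 0 0 0 -1;0.016 -0.035 0 0 0 0 -1;0.013 -0.027 0 0 0 0 -1;0 0 0 0 0 0.105 -1;0 0 0 0 0 0.105 -1;0 0 0 0 0 0.105 -1;0 0 0 0 0 0.105 -1;0 0 0 0 0 0.105 -1;0 0 0 0 0 0 -1;0 0 0 0 0 0 -1' >/dev/null
python3 - <<'E'
from h import *
st()
c,im=snap('wrist','w7')
for b in blobs(im,c,.013,amin=300): print(*b[:4])
go(455,186,60,155)
E
```

```text
t17.6 tcp [444.5 171.4 155.4] yaw 153.7 tilt [-0.015 -0.007] F [ 0.1 -0.7 -0.2] w85.0 j [ 0.37  0.27 -0.21  1.11 -0.    0.83]
[370. 351.] [632, 179] [40, 20] 76
[401. 295.] [582, 234] [76, 18] 3
[162. 296.] [477, 16] [79, 21] -54
[301. 203.] [454, 183] [73, 44] -25
[459. 152.] [472, 325] [77, 11] 6
[539. 139.] [505, 391] [157, 45] 5
[217.  48.] [312, 183] [120, 31] 50
tool shift [-4.  19.  95.1] len 97 rotvec [-0.013 -0.011 -0.022]
```

```bash
python3 -m crank '-0.001 0.016 0 -0.013 -0.011 -0.022 -1;0 0 0 0 0 0 -1;0 0 0.035 0 0 0 -1;0 0 0.035 0 0 0 -1;0 0 0.025 0 0 0 -1;0 0 0 0 0 0 -1;0 0 0 0 0 0 -1' >/dev/null
python3 - <<'E'
from h import *
st(); go(454,183.5,20,155)
E
```

```text
t18.2 tcp [457.  190.1  59.2] yaw 155.8 tilt [0.01  0.004] F [0.9 0.8 1.1] w85.5 j [ 0.39  0.39 -0.32  0.85  0.    0.82]
tool shift [ 0.4 -7.5 39.1] len 40 rotvec [0.008 0.007 0.015]
```

```bash
python3 -m crank '0 -0.007 0.02 0.008 0.007 0.015 -1;0 0 0 0 0 0 -1;0 0 0.018 0 0 0 -1;0 0 0 0 0 0 -1;0 0 0 0 0 0 -1' >/dev/null
python3 - <<'E'
from h import *
st(); go(454,183.5,20,155)
E
```

```text
t18.7 tcp [459.7 186.8  28. ] yaw 155.2 tilt [0.01  0.004] F [ 0.3 -0.2  0.9] w85.6 j [ 0.39  0.44 -0.35  0.77  0.    0.82]
tool shift [ 3.8 -5.5  7.9] len 10 rotvec [0.008 0.007 0.003]
```

```bash
python3 -m crank '0.004 -0.005 0.009 0.008 0.007 0.003 -1;0 0 0 0 0 0 -1;0 -0.001 0.003 0 0 0 -1;0 0 0 0 0 0 -1' >/dev/null
python3 - <<'E'
from h import *
st()
E
python3 -m crank '0 0 0 0 0 0 1;0 0 0 0 0 0 1;0 0 0 0 0 0 1;0 0 0 0 0 0 1;0 0 0 0 0 0 1;0 0 0 0 0 0 1' | tail -1
python3 -m crank '0 0 -0.035 0 0 0 1;0 0 -0.035 0 0 0 1;0 0 -0.035 0 0 0 1;0 0 -0.035 0 0 0 1;0 0 0 0 0 0 1' >/dev/null
python3 - <<'E'
from h import *
st(); go(480,-330,150,180)
E
```

```text
t19.0 tcp [456.4 184.5  20.3] yaw 155.1 tilt [0.007 0.003] F [-0.3 -0.1 -0. ] w85.1 j [ 0.38  0.45 -0.36  0.76 -0.    0.82]
grip_width: 0.0403
t19.9 tcp [452.7 182.9 163.2] yaw 155.1 tilt [-0.002 -0.001] F [ 1.2  1.6 -0. ] w40.1 j [ 0.38  0.27 -0.18  1.12 -0.    0.82]
tool shift [-240.9 -453.6   13.6] len 514 rotvec [-0.001 -0.002 -0.435]
```

Hinge held (40 mm). Turning and carrying it to the hinge tray.

```bash
python3 -m crank '0 0 0 0 0 -0.109 1;0 0 0 0 0 -0.109 1;0 0 0 0 0 -0.109 1;0 0 0 0 0 -0.109 1;-0.002 -0.038 0 0 0 0 1;-0.002 -0.038 0 0 0 0 1;-0.002 -0.038 0 0 0 0 1;-0.002 -0.038 0 0 0 0 1;-0.002 -0.038 0 0 0 0 1;-0.002 -0.038 0 0 0 0 1;-0.002 -0.038 0 0 0 0 1;-0.002 -0.038 0 0 0 0 1;-0.002 -0.038 0 0 0 0 1;-0.002 -0.038 0 0 0 0 1;-0.002 -0.038 0 0 0 0 1;-0.002 -0.038 0 0 0 0 1;-0.002 -0.038 0 0 0 0 1;-0.002 -0.019 0 0 0 0 1;0 0 0 0 0 0 1;0 0 0 0 0 0 1' >/dev/null
python3 - <<'E'
from h import *
st(); go(480,-330,130,180)
c,im=snap('wrist','w8')
E
```

```text
t21.6 tcp [ 496.5 -350.1  151.4] yaw -178.2 tilt [-0.001  0.007] F [-1.  0. -0.] w39.7 j [-0.62  0.51  0.15  1.21  0.01 -0.65]
tool shift [15.8 20.5 21.6] len 34 rotvec [ 0.007 -0.001  0.032]
```

View pics/w8.png

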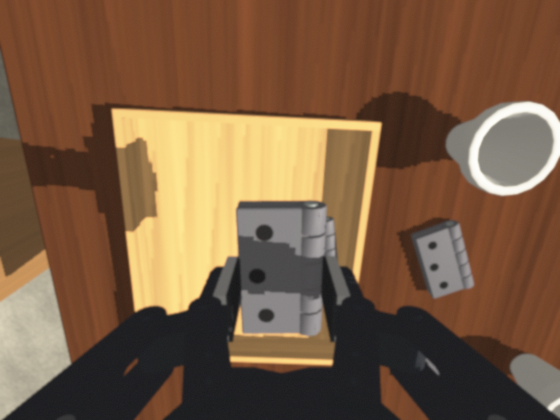

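The held hinge hangs square (240–326, 202–333), the tray's near edge runs (112,108)–(381,123), and the sample is partly hidden behind the grip.

```bash
python3 - <<'E'
from h import *
c=viewer.calibration('wrist')
p=cast(c,[[112,108],[381,123],[364,280]],.034)*1000
print(p); d=p[0]-p[1]; yw=np.degrees(np.arctan2(d[0],-d[1])); print('yaw',yw,np.linalg.norm(d))
a=np.radians(yw); u=np.array([np.cos(a),np.sin(a)]); v=np.array([-u[1],u[0]])
C=(p[0]+p[1])/2+116*u; print('centre',C)
ct=viewer.calibration('top'); T=cv2.imread('pics/t1.png')
for b in blobs(T,ct,.02,roi=(375,170,440,248)):
    print(b[:4]); w=cast(ct,b[5][:,0],.02)*1000-C; print('sample u',(w@u).min(),(w@u).max(),'v',(w@v).min(),(w@v).max())
for U,V in((-60,-52),(60,-52),(0,-8)): print((C+U*u+V*v).round(),np.hypot(*(C+U*u+V*v)))
E
```

```text
[[ 420.76753984 -478.79333201]
 [ 425.05614505 -276.93688507]
 [ 560.62368134 -274.14655991]]
yaw -1.217112561691645 201.9019992572501
centre [ 538.88567099 -380.32906732]
(array([385., 207.]), [546, -315], [71, 44], 10)
sample u -30.601226809333202 41.45492314854947 v 38.28863190242224 89.86053316882736
[ 478. -431.] 643.4949186044635
[ 598. -434.] 738.4632358715188
[ 539. -388.] 664.087881424437
```

```bash
python3 -m crank '-0.026 -0.028 0 0.007 0 0.015 1;-0.026 -0.028 0 0 0 0.015 1;0 -0.027 0.01 0 0 0.015 1;0 0 0.03 0 0 0 1;0 0 0.03 0 0 0 1;0 0 0 0 0 0 1;0 0 0 0 0 0 1' >/dev/null
python3 - <<'E'
from h import *
st(); go(550,-432,27,178.8)
E
```

```text
t22.2 tcp [ 546.5 -417.3   72.8] yaw 179.9 tilt [-0.016  0.013] F [ 0.8 -0.1  1.4] w40.3 j [-0.65  0.74  0.34  1.19  0.   -0.65]
tool shift [ -4.3 -15.3  45.6] len 48 rotvec [ 0.013 -0.016  0.019]
```

```bash
python3 -m crank '-0.003 -0.014 0 0.013 -0.016 0.019 1;0 0 0 0 0 0 1;0 0 0.023 0 0 0 1;0 0 0.018 0 0 0 1;0 0 0 0 0 0 1;0 0 0 0 0 0 1' >/dev/null
python3 - <<'E'
from h import *
st(); go(550,-432,27,178.8)
E
```

```text
t22.7 tcp [ 555.8 -432.8   43.3] yaw 179.0 tilt [ 0.014 -0.011] F [ 1.1 -0.2 -0.4] w39.8 j [-0.66  0.77  0.31  1.1   0.   -0.64]
tool shift [ 6.   0.9 16.2] len 17 rotvec [-0.011  0.014  0.003]
```

```bash
python3 -m crank '0.005 0.001 0.014 -0.011 0.014 0.003 1;0 0 0 0 0 0 1;0 0 0.004 0 0 0 1;0 0 0 0 0 0 1' >/dev/null
python3 - <<'E'
from h import *
st(); go(550,-432,27,178.8)
E
python3 -m crank '0 0 0 0 0 0 -0.1;0 0 0 0 0 0 -0.2;0 0 0 0 0 0 -0.2;0 0 -0.03 0 0 0 -0.2;0 0 -0.035 0 0 0 -1;0 0 -0.035 0 0 0 -1;0 0 -0.035 0 0 0 -1;0 0 0 0 0 0 -1' >/dev/null
python3 - <<'E'
from h import *
st(); go(551,-190,150,204)
E
```

```text
t23.1 tcp [ 553.  -433.7   30.1] yaw 178.8 tilt [ 0.006 -0.004] F [-1.  -0.3 -1.4] w40.1 j [-0.67  0.78  0.31  1.09  0.   -0.64]
tool shift [3.1 1.6 3.1] len 5 rotvec [-0.004  0.006 -0.001]
t23.7 tcp [ 550.8 -432.   168.2] yaw 178.8 tilt [0.001 0.   ] F [ 0.  -1.6  2.4] w85.2 j [-0.67  0.69  0.5   1.38  0.   -0.64]
tool shift [  5.1 241.9  18.2] len 243 rotvec [ 0.     0.001 -0.441]
```

```bash
python3 -m crank '0 0.038 0 0 0 0 -1;0 0.038 0 0 0 0 -1;0 0.038 0 0 0 0 -1;0 0.038 0 0 0 0 -1;0 0.038 0 0 0 0 -1;0 0.038 0 0 0 0 -1;0 0.012 0 0 0 0 -1;0 0 0 0 0 -0.11 -1;0 0 0 0 0 -0.11 -1;0 0 0 0 0 -0.11 -1;0 0 0 0 0 -0.11 -1;0 0 0 0 0 0 -1;0 0 0 0 0 0 -1' >/dev/null
python3 - <<'E'
from h import *
st()
c,im=snap('wrist','w9')
for b in blobs(im,c,.013,amin=300): print(*b[:4])
go(551,-188,60,204)
E
```

```text
t24.8 tcp [ 560.4 -185.2  174.2] yaw -155.1 tilt [ 0.02 -0.01] F [ 0.2  0.3 -0.3] w85.4 j [-0.32  0.44  0.1   1.2  -0.   -0.75]
[ 91. 394.] [901, -289] [76, 43] -48
[209. 375.] [803, -174] [38, 27] -37
[338. 352.] [701, -45] [92, 85] -87
[119. 311.] [766, -295] [100, 21] -18
[401. 295.] [609, -25] [83, 19] 54
[162. 294.] [721, -259] [86, 20] -4
[245. 286.] [675, -180] [78, 46] -15
[283. 180.] [551, -191] [74, 43] 24
[155. 118.] [549, -319] [74, 45] 10
[23. 61.] [553, -438] [75, 46] 0
[351.  53.] [430, -187] [79, 78] -64
tool shift [ 11.2   3.5 114. ] len 115 rotvec [-0.017  0.014  0.016]
```

```bash
python3 -m crank '0.011 0.006 0 -0.017 0.014 0.016 -1;0 0 0.038 0 0 0 -1;0 0 0.038 0 0 0 -1;0 0 0.03 0 0 0 -1;0 0 0.02 0 0 0 -1;0 0 0 0 0 0 -1;0 0 0 0 0 0 -1' >/dev/null
python3 - <<'E'
from h import *
st(); go(551,-190,20,204)
E
```

```text
t25.4 tcp [ 545.5 -187.3   47.2] yaw -157.1 tilt [-0.    -0.001] F [ 0.4 -0.2  0.4] w85.2 j [-0.33  0.55 -0.09  0.93 -0.   -0.73]
tool shift [-4.  -4.6 27.2] len 28 rotvec [-0.   -0.   -0.02]
```

```bash
python3 -m crank '-0.004 -0.005 0 0 0 -0.02 -1;0 0 0.025 0 0 0 -1;0 0 0 0 0 0 -1;0 0 0 0 0 0 -1' >/dev/null
python3 - <<'E'
from h import *
st(); go(551,-190,20,204)
E
```

```text
t25.8 tcp [ 555.6 -193.1   28.3] yaw -156.0 tilt [ 0.008 -0.004] F [-0.2  0.3  0.9] w85.4 j [-0.33  0.58 -0.08  0.9  -0.   -0.75]
tool shift [3.  4.7 8.3] len 10 rotvec [-0.007  0.006 -0.   ]
```

```bash
python3 -m crank '0.003 0.004 0.008 -0.007 0.006 0 -1;0 0 0 0 0 0 -1;0 0 0.003 0 0 0 -1;0 0 0 0 0 0 -1' >/dev/null
python3 - <<'E'
from h import *
st()
E
python3 -m crank '0 0 0 0 0 0 1;0 0 0 0 0 0 1;0 0 0 0 0 0 1;0 0 0 0 0 0 1;0 0 0 0 0 0 1;0 0 0 0 0 0 1' | tail -1
python3 -m crank '0 0 -0.035 0 0 0 1;0 0 -0.035 0 0 0 1;0 0 -0.035 0 0 0 1;0 0 -0.035 0 0 0 1;0 0 0 0 0 0.105 1;0 0 0 0 0 0.105 1;0 0 0 0 0 0.105 1;0 0 0 0 0 0.105 1;0 0 0 0 0 0 1' >/dev/null
python3 - <<'E'
from h import *
st(); go(472,-431,100,178.8)
E
```

```text
t26.1 tcp [ 554.5 -191.9   22.3] yaw -156.0 tilt [ 0.007 -0.002] F [-0.4  0.5 -0.5] w85.2 j [-0.33  0.59 -0.09  0.88  0.   -0.75]
grip_width: 0.0389
t27.4 tcp [ 552.2 -190.9  168.8] yaw 178.8 tilt [ 0.004 -0.001] F [-0.5  0.1 -0.9] w38.9 j [-0.33  0.45  0.09  1.21  0.   -0.31]
tool shift [  75.5 -241.6   68.7] len 262 rotvec [-0.001  0.004  0.001]
```

```bash
python3 -m crank '0.011 -0.036 0 0 0 0 1;0.011 -0.036 0 0 0 0 1;0.011 -0.036 0 0 0 0 1;0.011 -0.036 0 0 0 0 1;0.011 -0.036 0 0 0 0 1;0.011 -0.036 0 0 0 0 1;0.008 -0.025 0.02 0 0 0 1;0 0 0.038 0 0 0 1;0 0 0.038 0 0 0 1;0 0 0 0 0 0 1;0 0 0 0 0 0 1' >/dev/null
python3 - <<'E'
from h import *
st(); go(475,-431,28,178.8)
E
```

```text
t28.3 tcp [ 473.3 -442.2   67.5] yaw -179.1 tilt [ 0.005 -0.002] F [0.5 0.3 0.3] w38.8 j [-0.75  0.65  0.15  1.07  0.   -0.77]
tool shift [-1.7 11.2 39.5] len 41 rotvec [-0.002  0.005  0.036]
```

```bash
python3 -m crank '-0.001 0.011 0 -0.002 0.005 0.036 1;0 0 0 0 0 0 1;0 0 0.02 0 0 0 1;0 0 0.015 0 0 0 1;0 0 0 0 0 0 1;0 0 0 0 0 0 1' >/dev/null
python3 - <<'E'
from h import *
st(); go(475,-431,29,178.8)
E
```

```text
t28.8 tcp [ 479.6 -432.6   42.6] yaw 179.5 tilt [ 0.008 -0.008] F [-0.  -0.5 -0.7] w39.4 j [-0.73  0.66  0.11  1.01 -0.   -0.73]
tool shift [ 4.7  1.7 13.5] len 14 rotvec [-0.008  0.008  0.013]
```

```bash
python3 -m crank '0.004 0.002 0.012 -0.008 0.008 0.013 1;0 0 0 0 0 0 1;0.002 0 0.003 0 0 0 1;0 0 0 0 0 0 1' >/dev/null
python3 - <<'E'
from h import *
st()
E
python3 -m crank '0 0 0 0 0 0 -0.1;0 0 0 0 0 0 -0.2;0 0 0 0 0 0 -0.2;0 0 -0.03 0 0 0 -0.2;0 0 -0.035 0 0 0 -1;0 0 -0.035 0 0 0 -1;0 0 -0.035 0 0 0 -1;0 0 0 0 0 0 -1' >/dev/null
python3 - <<'E'
from h import *
st(); go(655,-175,170,165)
E
```

```text
t29.1 tcp [ 476.2 -432.3   32.1] yaw 178.9 tilt [ 0.005 -0.005] F [-0.4  0.2  0. ] w38.9 j [-0.74  0.67  0.1   0.99  0.   -0.72]
t29.8 tcp [ 473.6 -430.7  170.2] yaw 178.9 tilt [0. 0.] F [ 1.2 -1.2  1.3] w85.6 j [-0.74  0.56  0.28  1.29  0.   -0.72]
tool shift [-176.5  259.2    0.3] len 314 rotvec [0.    0.    0.242]
```

```bash
python3 -m crank '-0.021 0.031 0 0 0 0 -1;-0.021 0.031 0 0 0 0 -1;-0.021 0.031 0 0 0 0 -1;-0.021 0.031 0 0 0 0 -1;-0.021 0.031 0 0 0 0 -1;-0.021 0.031 0 0 0 0 -1;-0.021 0.031 0 0 0 0 -1;-0.018 0.026 0 0 0 0 -1;0 0 0 0 0 0.08 -1;0 0 0 0 0 0.08 -1;0 0 0 0 0 0.08 -1;0 0 0 0 0 0 -1;0 0 0 0 0 0 -1' >/dev/null
python3 - <<'E'
from h import *
st()
c,im=snap('wrist','w10')
for b in blobs(im,c,.013,amin=300): print(*b[:4])
go(675,-178,60,165)
ct=viewer.calibration('top'); cs=viewer.calibration('side')
print('cleaner foot top',cast(ct,[[369,148]],0),'side',cast(cs,[[206,161]],0))
E
```

```text
t30.9 tcp [ 656.2 -183.   177. ] yaw 164.5 tilt [ 0.017 -0.01 ] F [ 0.5 -0.   0.5] w85.9 j [-0.27  0.63  0.41  1.34 -0.    0.  ]
[454. 408.] [984, -44] [62, 53] 75
[350. 339.] [860, -156] [126, 81] 4
[219. 328.] [800, -301] [171, 75] -34
[401. 295.] [804, -90] [85, 19] 13
[161. 295.] [734, -344] [86, 20] -44
[502. 310.] [860, 26] [246, 108] 45
[293. 206.] [676, -179] [74, 44] -15
[425. 199.] [705, -52] [82, 82] -4
[  9. 164.] [565, -420] [67, 29] -32
[103. 115.] [548, -320] [74, 47] 10
tool shift [-14.6  10.7 117.2] len 119 rotvec [-0.005  0.019 -0.01 ]
cleaner foot top [[ 0.73594866 -0.27383372]] side [[ 0.75473371 -0.24863549]]
```

View pics/w10.png

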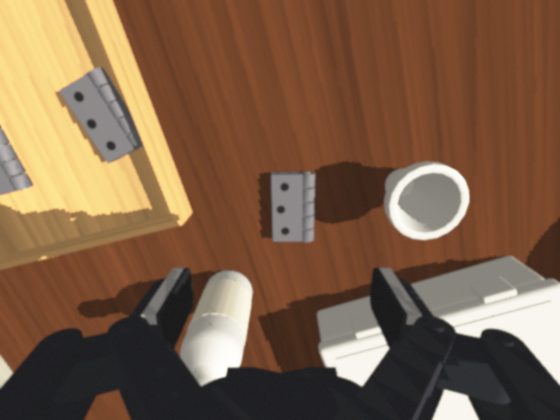

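The hinge at (293,206) is clear of the cup (426,200), the bottle foot (234,272) and the box. I'll check the clearances in numbers, then descend slightly robot-side of centre.

```bash
python3 - <<'E'
from h import *
c=viewer.calibration('wrist')
print('bottle near foot',cast(c,[[234,274]],0)*1000,'box top front',cast(c,[[320,313],[510,260]],.066)*1000,'cup foot?',cast(c,[[393,215]],0)*1000)
E
python3 -m crank '-0.013 0.011 0 -0.005 0.019 -0.01 -1;0 0 0.038 0 0 0 -1;0 0 0.038 0 0 0 -1;0 0 0.02 0 0 0 -1;0 0 0 0 0 0 -1;0 0 0 0 0 0 -1' >/dev/null
python3 - <<'E'
from h import *
st(); go(672,-178,20,165)
E
```

```text
bottle near foot [[ 738.04555708 -262.93567232]] box top front [[ 762.12426652 -178.04468559]
 [ 752.05229155   -9.93865113]] cup foot? [[715.3576658  -81.92045072]]
t31.4 tcp [ 674.3 -179.9   83.2] yaw 165.3 tilt [ 0.009 -0.003] F [ 0.3 -1.   1.3] w85.4 j [-0.26  0.73  0.35  1.18 -0.   -0.  ]
tool shift [ 3.3  1.3 63.2] len 63 rotvec [-0.     0.009  0.006]
```

```bash
python3 -m crank '0.003 0.001 0 0 0.009 0.006 -1;0 0 0.03 0 0 0 -1;0 0 0.025 0 0 0 -1;0 0 0 0 0 0 -1;0 0 0 0 0 0 -1' >/dev/null
python3 - <<'E'
from h import *
st(); go(672,-178,20,165)
E
```

```text
t31.8 tcp [ 676.3 -181.    37.7] yaw 164.9 tilt [ 0.013 -0.004] F [0.5 0.2 0.9] w85.0 j [-0.26  0.77  0.3   1.09 -0.    0.  ]
tool shift [ 5.2  1.8 17.7] len 19 rotvec [-0.     0.013 -0.002]
```

```bash
python3 -m crank '0.005 0.002 0.014 0 0.013 -0.002 -1;0 0 0 0 0 0 -1;0.003 0.001 0.005 0 0.003 0 -1;0 0 0 0 0 0 -1' >/dev/null
python3 - <<'E'
from h import *
st()
E
python3 -m crank '0 0 0 0 0 0 1;0 0 0 0 0 0 1;0 0 0 0 0 0 1;0 0 0 0 0 0 1;0 0 0 0 0 0 1;0 0 0 0 0 0 1' | tail -1
python3 -m crank '0 0 -0.035 0 0 0 1;0 0 -0.035 0 0 0 1;0 0 -0.035 0 0 0 1;0 0 -0.035 0 0 0 1;0 0 0 0 0 -0.08 1;0 0 0 0 0 -0.08 1;0 0 0 0 0 -0.08 1;0 0 0 0 0 0 1' >/dev/null
python3 - <<'E'
from h import *
st(); go(471,-361,100,178.8)
E
```

```text
t32.1 tcp [ 672.6 -176.8   24.7] yaw 165.0 tilt [ 0.005 -0.001] F [-0.7  0.  -0.8] w85.3 j [-0.26  0.78  0.28  1.07 -0.    0.  ]
grip_width: 0.014
t33.3 tcp [ 673.9 -178.7  181.4] yaw 179.3 tilt [ 0.017 -0.008] F [-0.3 -0.6 -0.3] w-0.0 j [-0.26  0.66  0.49  1.38 -0.   -0.25]
tool shift [ 202.  -184.2   79.4] len 285 rotvec [-0.008  0.017  0.009]
```

Too high (z 24.7), and the grip slipped off. Looking again.

```bash
python3 -m crank '0.012 0 0 -0.008 0.017 0 -1;0 0 0 0 0 0 -1;0 0 0 0 0 0 -1;0 0 0 0 0 0 -1;0 0 0 0 0 0 -1' >/dev/null
python3 - <<'E'
from h import *
st()
c,im=snap('wrist','w11')
for b in blobs(im,c,.013,amin=300): print(*b[:4])
go(675,-178,60,165)
E
```

```text
t33.7 tcp [ 659.5 -178.3  179.6] yaw 178.9 tilt [-0.005  0.002] F [-0.2 -0.6  0.2] w60.5 j [-0.26  0.65  0.46  1.39  0.   -0.25]
[415. 399.] [919, -11] [82, 75] 0
[552. 353.] [865, 131] [126, 25] 14
[314. 344.] [839, -144] [96, 95] -7
[458. 321.] [813, 25] [156, 47] 61
[361. 283.] [761, -94] [69, 19] 19
[183. 287.] [769, -288] [111, 50] -34
[408. 230.] [704, -49] [83, 81] 89
[293. 214.] [682, -169] [75, 44] -12
[ 5. 85.] [556, -416] [70, 17] -17
[117.  70.] [547, -319] [74, 46] 10
tool shift [-16.1   0.4 119.4] len 121 rotvec [ 0.001 -0.006  0.243]
```

```bash
python3 -m crank '-0.02 0.009 0 0 0 0.095 -0.6;0 0 0 0 0 0.095 -0.6;0 0 0.038 0 0 0 -0.6;0 0 0.038 0 0 0 -0.6;0 0 0.03 0 0 0 -0.6;0 0 0 0 0 0 -0.6;0 0 0 0 0 0 -0.6' >/dev/null
python3 - <<'E'
from h import *
st(); go(679,-169,20,168)
E
```

```text
t34.4 tcp [ 681.3 -169.2   70.8] yaw 167.3 tilt [-0.002  0.001] F [1.  0.2 1.5] w68.5 j [-0.24  0.75  0.36  1.18  0.   -0.02]
tool shift [ 2.2 -0.3 50.8] len 51 rotvec [ 0.001 -0.002 -0.011]
```

```bash
python3 -m crank '0.002 0 0.025 0 0 -0.011 -0.6;0 0 0.02 0 0 0 -0.6;0 0 0 0 0 0 -0.6;0 0 0 0 0 0 -0.6' >/dev/null
python3 - <<'E'
from h import *
st(); go(679,-169,20,168)
E
```

```text
t34.7 tcp [ 683.4 -169.7   32.3] yaw 168.0 tilt [ 0.007 -0.001] F [ 0.2 -0.4  0.7] w68.6 j [-0.24  0.79  0.32  1.1   0.   -0.03]
tool shift [ 4.6 -0.2 12.3] len 13 rotvec [ 0.001  0.007 -0.   ]
```

```bash
python3 -m crank '0.004 0 0.011 0 0.007 0 -0.6;0 0 0 0 0 0 -0.6;0.001 0 0.004 0 0.002 0 -0.6;0 0 0 0 0 0 -0.6;0 0 0.002 0 0 0 -0.6;0 0 0 0 0 0 -0.6' >/dev/null
python3 - <<'E'
from h import *
st(); go(679,-169,20,168)
E
```

```text
t35.2 tcp [ 683.5 -170.    23.6] yaw 168.0 tilt [ 0.01  -0.002] F [ 0.2  0.1 -0. ] w68.4 j [-0.24  0.79  0.3   1.07  0.   -0.03]
tool shift [4.7 0.1 3.5] len 6 rotvec [ 0.     0.01  -0.001]
```

```bash
python3 -m crank '0.005 0 0.006 0 0.01 0 -0.6;0 0 0 0 0 0 -0.6;0 0 0 0 0 0 -0.6' >/dev/null
python3 - <<'E'
from h import *
st(); go(680,-169,20,168)
E
```

```text
t35.5 tcp [ 678.8 -169.1   17.9] yaw 168.0 tilt [ 0.001 -0.   ] F [0.3 0.1 0.1] w68.3 j [-0.24  0.79  0.29  1.07  0.   -0.03]
tool shift [-1.1  0.3 -2.1] len 2 rotvec [-0.     0.001 -0.001]
```

```bash
python3 -m crank '0 0 0 0 0 0 1;0 0 0 0 0 0 1;0 0 0 0 0 0 1;0 0 0 0 0 0 1;0 0 0 0 0 0 1;0 0 0 0 0 0 1' | tail -1
python3 -m crank '0 0 -0.035 0 0 0 1;0 0 -0.035 0 0 0 1;0 0 -0.035 0 0 0 1;0 0 -0.035 0 0 0 1;0 0 0 0 0 -0.09 1;0 0 0 0 0 -0.09 1;0 0 0 0 0 0 1' >/dev/null
python3 - <<'E'
from h import *
st(); go(471,-360,100,178.8)
E
```

```text
grip_width: 0.0404
t36.5 tcp [ 676.5 -168.4  160.4] yaw 178.7 tilt [-0.007  0.002] F [-0.1  1.4  0. ] w40.4 j [-0.24  0.69  0.49  1.37  0.   -0.22]
tool shift [ 200.7 -196.3   61.5] len 287 rotvec [ 0.002 -0.007 -0.002]
```

```bash
python3 -m crank '0.027 -0.026 0 0 0 0 1;0.027 -0.026 0 0 0 0 1;0.027 -0.026 0 0 0 0 1;0.027 -0.026 0 0 0 0 1;0.027 -0.026 0 0 0 0 1;0.027 -0.026 0 0 0 0 1;0.027 -0.026 0 0 0 0 1;0.012 -0.012 0.01 0 0 0 1;0 0 0.038 0 0 0 1;0 0 0.03 0 0 0 1;0 0 0 0 0 0 1;0 0 0 0 0 0 1' >/dev/null
python3 - <<'E'
from h import *
st(); go(471,-359,28,178.8)
E
```

```text
t37.5 tcp [ 458.2 -361.9   75. ] yaw 177.2 tilt [-0.011  0.005] F [0.4 0.  0.2] w40.1 j [-0.67  0.54 -0.02  1.02 -0.   -0.62]
tool shift [-13.2   3.3  46.9] len 49 rotvec [ 0.004 -0.012 -0.028]
```

```bash
python3 -m crank '-0.009 0.003 0 0.004 -0.012 -0.028 1;0 0 0.023 0 0 0 1;0 0 0.02 0 0 0 1;0 0 0 0 0 0 1;0 0 0 0 0 0 1' >/dev/null
python3 - <<'E'
from h import *
st(); go(471,-359,25,178.8)
E
```

```text
t38.0 tcp [ 475.7 -359.8   38.3] yaw 179.2 tilt [ 0.013 -0.006] F [-0.2  0.  -0.1] w40.1 j [-0.65  0.58 -0.05  0.92  0.   -0.63]
tool shift [ 4.9  0.9 13.2] len 14 rotvec [-0.006  0.013  0.007]
```

```bash
python3 -m crank '0.008 0.001 0.011 -0.006 0.013 0.007 1;0 0 0 0 0 0 1;0 0 0.002 0 0 0 1;0 0 0 0 0 0 1' >/dev/null
python3 - <<'E'
from h import *
st()
E
python3 -m crank '0 0 0 0 0 0 -0.1;0 0 0 0 0 0 -0.2;0 0 0 0 0 0 -0.2;0 0 -0.03 0 0 0 -0.2;0 0 -0.035 0 0 0 -1;0 0 -0.035 0 0 0 -1;0 0 -0.035 0 0 0 -1;0 0 0 0 0 0 -1' >/dev/null
python3 - <<'E'
from h import *
st(); c,im=snap('wrist','w12'); C=np.array([538.9,-380.3]);a=np.radians(-1.2);u=np.array([np.cos(a),np.sin(a)]); v=np.array([-u[1],u[0]])
for b in blobs(im,c,.019,amin=300):
    w=cast(c,b[5][:,0],.019)*1000-C; print(*b[:4],'u',(w@u).min().round(),(w@u).max().round(),'v',(w@v).min().round(),(w@v).max().round())
ct,T=snap('top','t2')
for b in blobs(T,ct,.06): print(*b[:4])
go(445,-190,150,180)
E
```

```text
t38.3 tcp [ 471.5 -359.6   29.7] yaw 178.9 tilt [ 0.006 -0.004] F [-1.2 -0.1  0.2] w40.6 j [-0.65  0.59 -0.06  0.91  0.   -0.63]
t39.0 tcp [ 469.2 -358.6  169.4] yaw 178.9 tilt [ 0.002 -0.001] F [ 0.9 -1.   1.5] w85.4 j [-0.65  0.46  0.11  1.22  0.   -0.63]
[102. 408.] [722, -585] [44, 42] -1 u 165.0 210.0 v -222.0 -180.0
[400. 295.] [575, -238] [80, 18] 27 u 2.0 70.0 v 117.0 167.0
[ 51. 297.] [595, -603] [263, 92] -35 u -74.0 161.0 v -308.0 -182.0
[301. 233.] [512, -342] [165, 69] 29 u -100.0 44.0 v -5.0 89.0
[195. 250.] [529, -441] [190, 86] -20 u -100.0 71.0 v -130.0 -33.0
[496. 167.] [449, -166] [88, 82] -68 u -134.0 -56.0 v 160.0 257.0
[269.   5.] [317, -366] [27, 12] 89 u -228.0 -216.0 v -4.0 23.0
[16. 88.] [372, -570] [127, 44] -17 u -228.0 -105.0 v -232.0 -186.0
[218. 282.] [311, 176] [118, 29] 48
[346. 239.] [439, -191] [67, 64] -88
[385. 207.] [538, -304] [69, 43] 9
[172. 204.] [510, 323] [153, 54] -9
[150. 213.] [504, 379] [163, 40] 4
[134. 210.] [509, 426] [162, 24] 2
[222. 163.] [657, 176] [77, 62] 2
[305. 156.] [682, -68] [66, 65] -88
[373. 136.] [752, -270] [93, 56] -37
[221. 129.] [763, 185] [129, 32] -75
[214.  99.] [854, 211] [55, 55] 3
[291. 198.] [570, -9] [1779, 1257] -88
tool shift [ 25.3 166.4  14.4] len 169 rotvec [ 0.003 -0.004 -0.02 ]
```

View pics/w12.png

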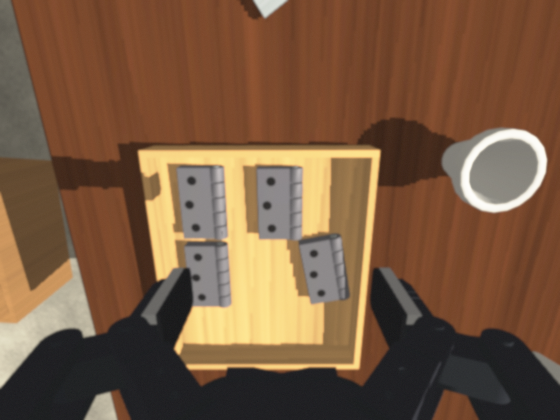

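All four hinges lie flat inside the hinge tray: (205,203), (282,203), (208,273) and (325,268). Now the cups, near one first.

```bash
python3 -m crank '0.006 0.037 0 0 0 0 -1;0.006 0.037 0 0 0 0 -1;0.006 0.037 0 0 0 0 -1;0.006 0.037 0 0 0 0 -1;0.005 0.02 0 0 0 0 -1;0 0 0 0 0 0 -1;0 0 0 0 0 0 -1' >/dev/null
python3 - <<'E'
from h import *
st(); c,im=snap('wrist','w13')
def rims(im,c,z,lo,roi=None):
    hsv=cv2.cvtColor(im,cv2.COLOR_BGR2HSV); m=((hsv[...,1]<60)&(hsv[...,2]>lo)).astype(np.uint8)
    for k in cv2.findContours(m,cv2.RETR_EXTERNAL,cv2.CHAIN_APPROX_NONE)[0]:
        if cv2.contourArea(k)>800:
            w=cast(c,k[:,0],z)*1000; print(k[:,0].min(0),k[:,0].max(0),'minx side: x',w[:,0].min().round(1),w[:,0].max().round(1),'y',w[:,1].min().round(1),w[:,1].max().round(1))
rims(im,c,.064,110)
go(439,-190,100,180)
cv2.imwrite('pics/c13.png',im)
E
```

```text
t39.6 tcp [ 433.6 -181.   152.6] yaw 178.6 tilt [-0.02   0.011] F [ 0.8  0.2 -0.5] w85.5 j [-0.4   0.27 -0.22  1.11  0.   -0.37]
[  0 292] [ 54 356] minx side: x 485.5 546.3 y -409.1 -369.8
[ 55 217] [118 289] minx side: x 424.6 484.5 y -348.1 -309.9
[  0 217] [ 42 294] minx side: x 422.9 487.1 y -403.4 -367.8
[224 186] [310 269] minx side: x 404.8 470.7 y -224.3 -160.2
[0 0] [105  73] minx side: x 286.5 327.2 y -351.3 -285.7
tool shift [-6.9 -9.2 52.2] len 54 rotvec [ 0.011 -0.021 -0.025]
```

View pics/c13.png

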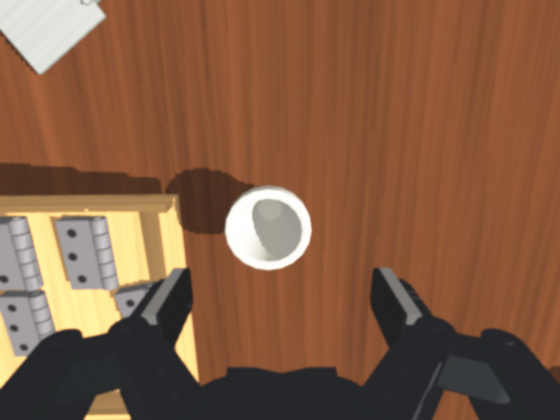

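Rim centre is at (438,-192) mm, from the full circle seen at (268,228).

```bash
python3 -m crank '-0.005 -0.011 0 0.011 -0.021 -0.025 -1;0 0 0 0 0 0 -1;0 0 0.035 0 0 0 -1;0 0 0.02 0 0 0 -1;0 0 0 0 0 0 -1;0 0 0 0 0 0 -1' >/dev/null
python3 - <<'E'
from h import *
st(); go(438,-192,48,180)
E
```

```text
t40.2 tcp [ 439.6 -198.    94.2] yaw 179.5 tilt [ 0.    -0.001] F [ 0.4  0.3 -0.2] w85.4 j [-0.42  0.33 -0.3   0.94 -0.   -0.41]
tool shift [ 1.7  6.  46.2] len 47 rotvec [-0.001  0.    -0.009]
```

```bash
python3 -m crank '0.002 0.006 0 0 0 -0.009 -1;0 0 0 0 0 0 -1;0 0 0.025 0 0 0 -1;0 0 0 0 0 0 -1;0.003 0 0.018 0 0.005 0 -1;0 0 0 0 0 0 -1;0 0 0 0 0 0 -1' >/dev/null
python3 - <<'E'
from h import *
st(); go(438,-192,48,180)
E
```

```text
t40.8 tcp [ 439.7 -194.5   58.2] yaw 179.9 tilt [ 0.005 -0.005] F [ 0.3 -0.5  0.7] w85.4 j [-0.42  0.37 -0.35  0.84 -0.   -0.41]
tool shift [ 1.7  2.5 10.2] len 11 rotvec [-0.005  0.005 -0.002]
```

```bash
python3 -m crank '0.002 0.002 0.01 -0.005 0.005 0 -1;0 0 0 0 0 0 -1;0 0 0 0 0 0 -1' >/dev/null
python3 - <<'E'
from h import *
st()
E
python3 -m crank '0 0 0 0 0 0 1;0 0 0 0 0 0 1;0 0 0 0 0 0 1;0 0 0 0 0 0 1' | tail -1
python3 - <<'E'
from h import *
st()
E
python3 -m crank '0 0 -0.035 0 0 0 1;0 0 -0.035 0 0 0 1;0 0 -0.035 0 0 0 1;0 0 0 0 0 0 1' >/dev/null
python3 - <<'E'
from h import *
st(); go(640,175,150,180)
E
```

```text
t41.0 tcp [ 440.  -193.2   51.2] yaw 179.9 tilt [ 0.005 -0.001] F [ 0.3  0.5 -0.4] w85.6 j [-0.41  0.38 -0.36  0.82  0.   -0.41]
grip_width: 0.0613
t41.4 tcp [ 441.3 -193.5   53.1] yaw 179.9 tilt [ 0.008 -0.002] F [ 0.  -0.9 -1. ] w61.3 j [-0.41  0.38 -0.36  0.82  0.   -0.41]
t41.7 tcp [ 437.5 -192.1  158.8] yaw 179.9 tilt [-0.002  0.001] F [ 1.6 -0.5 -0.1] w61.0 j [-0.41  0.26 -0.21  1.1   0.   -0.41]
tool shift [-202.   367.3    9. ] len 419 rotvec [ 0.001 -0.002 -0.001]
```

Cup held (61 mm). I'll stop short to locate the holder.

```bash
python3 -m crank '-0.019 0.033 0 0 0 0 1;-0.019 0.033 0 0 0 0 1;-0.019 0.033 0 0 0 0 1;-0.019 0.033 0 0 0 0 1;-0.019 0.033 0 0 0 0 1;-0.019 0.033 0 0 0 0 1;0 0 0 0 0 0 1;0 0 0 0 0 0 1' >/dev/null
python3 - <<'E'
from h import *
st(); c,im=snap('wrist','w14'); ct=viewer.calibration('top'); cs=viewer.calibration('side')
for n,cc in(('w14',c),('t2',ct),('side0',cs)):
    i=cv2.imread(f'pics/{n}.png'); p=proj(cc,[[.672,.180,0],[.672,.18,.046]]); print(n,p.round(0).tolist())
    x,y=p.mean(0).astype(int); s=45 if n!='w14' else 80
    a,b=max(0,y-s),max(0,x-s); cr=i[a:y+s,b:x+s]; print('origin',b,a)
    cv2.imwrite(f'pics/h_{n}.png',cv2.resize(cr,(400,int(400*cr.shape[0]/cr.shape[1])),interpolation=cv2.INTER_CUBIC))
A=[cv2.resize(cv2.imread(f'pics/h_{n}.png'),(400,400)) for n in('w14','t2')]
cv2.imwrite('pics/hh.png',np.hstack(A))
E
```

```text
t42.4 tcp [559.1  10.7 159.7] yaw 179.4 tilt [ 0.006 -0.002] F [-0.9 -0.5 -0.6] w60.9 j [ 0.02  0.4  -0.    1.16 -0.    0.03]
w14 [[443.0, 295.0], [467.0, 323.0]]
origin 374 228
t2 [[224.0, 163.0], [222.0, 159.0]]
origin 177 116
side0 [[202.0, 264.0], [200.0, 252.0]]
origin 155 213
```

View pics/hh.png

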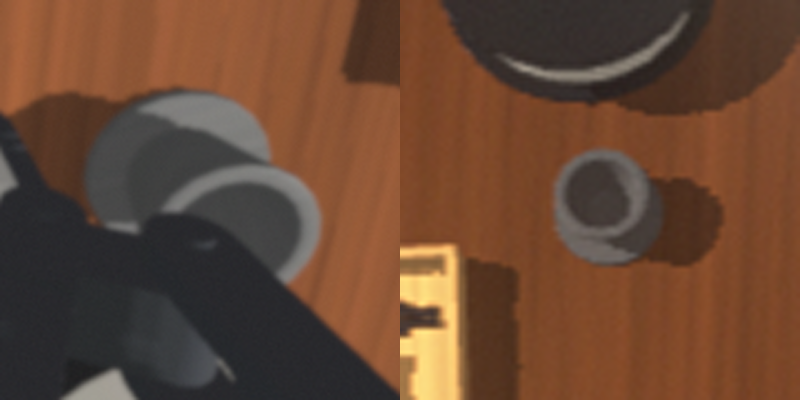

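Left: holder foot and mouth from the wrist view, partly behind the finger. Right: top view, mouth at crop (600,194), foot bottom edge at row 266. I'll fit circles of known radius to the edge points cast on their planes.

```bash
python3 - <<'E'
from h import *
from scipy.optimize import least_squares
def fit(c,pts,o,s,z,r):
    w=cast(c,np.array(pts)/s+o,z)*1000
    f=least_squares(lambda p:np.hypot(*(w-p).T)-r,w.mean(0)); print(f.x.round(1),'res',f.fun.round(1))
c=viewer.calibration('wrist'); ct=viewer.calibration('top'); ow=np.array([374,228.]); ot=np.array([177,116.])
fit(c,[(85,180),(90,150),(110,118),(150,95),(195,90),(235,105),(262,135),(271,158)],ow,2.5,.005,38)
fit(c,[(163,200),(185,178),(220,164),(260,166),(295,180),(315,205),(321,228),(312,255),(295,275)],ow,2.5,.046,32.5)
fit(ct,[(153,210),(160,235),(180,258),(207,266),(235,258),(257,235),(262,205)],ot,4.444,.005,38)
fit(ct,[(153,190),(160,165),(180,150),(205,148),(230,158),(245,178)],ot,4.444,.046,32.5)
st()
E
```

```text
[670.5 178.8] res [-0.8 -0.1  1.3  0.7 -0.3 -1.5 -0.6  1.9]
[672.3 179.2] res [-0.4  1.1  1.  -0.7 -0.8 -0.4  0.8  0.7  0.1]
[669.4 179. ] res [ 0.6 -1.  -0.1  0.6 -0.  -0.1 -0.2]
[670.2 180.5] res [-1.3  0.8  0.7 -0.6 -0.5  0. ]
t42.4 tcp [559.1  10.7 159.6] yaw 179.4 tilt [ 0.006 -0.001] F [ 0.  -0.1 -1.6] w61.0 j [ 0.02  0.4  -0.    1.16 -0.    0.03]
```

```bash
python3 -m crank '-0.019 0.029 0 0 0 0 1;-0.019 0.029 0 0 0 0 1;-0.019 0.029 0 0 0 0 1;-0.019 0.029 0 0 0 0 1;-0.019 0.029 0 0 0 0 1;-0.018 0.024 0 0 0 0 1;0 0 0 0 0 0 1;0 0 0 0 0 0 1' >/dev/null
python3 - <<'E'
from h import *
st(); go(672.5,179.3,112,180)
E
```

```text
t43.1 tcp [674.  172.  153.5] yaw 178.4 tilt [-0.006 -0.006] F [-0.4  0.4 -0.2] w61.4 j [ 0.25  0.69  0.47  1.35 -0.    0.28]
tool shift [ 1.5  7.5 41.5] len 42 rotvec [-0.006 -0.006 -0.028]
```

```bash
python3 -m crank '0.0015 0.007 0 -0.006 -0.006 -0.028 1;0 0 0 0 0 0 1;0 0 0.025 0 0 0 1;0 0 0 0 0 0 1;0 0 0.015 0 0 0 1;0 0 0 0 0 0 1;0 0 0 0 0 0 1' >/dev/null
python3 - <<'E'
from h import *
st(); go(672.5,179.3,105,180)
E
```

```text
t43.6 tcp [669.4 169.9 116.5] yaw 179.6 tilt [-0.    -0.001] F [ 0.1 -0.3 -0.5] w61.5 j [ 0.25  0.7   0.38  1.25 -0.    0.26]
tool shift [-3.   9.4 11.5] len 15 rotvec [-0.001 -0.    -0.006]
```

```bash
python3 -m crank '-0.003 0.009 0.008 0 0 -0.006 1;0 0 0 0 0 0 1;0 0 0 0 0 0 1;0 0 0 0 0 0 1' >/dev/null
python3 - <<'E'
from h import *
st(); go(672.5,179.3,90,180)
E
```

```text
t44.0 tcp [674.  178.8 112.5] yaw 179.9 tilt [0.004 0.   ] F [ 0.1 -0.2 -1.3] w61.3 j [ 0.26  0.71  0.39  1.25 -0.    0.26]
tool shift [ 1.6  0.5 22.5] len 23 rotvec [ 0.     0.004 -0.001]
```

```bash
python3 -m crank '0.003 0.001 0.012 0 0.005 0 1;0 0 0 0 0 0 1;0.003 0 0.012 0 0.004 0 1;0 0 0 0 0 0 1;0 0 0 0 0 0 1' >/dev/null
python3 - <<'E'
from h import *
st(); go(672.5,179.3,75,180)
E
```

```text
t44.4 tcp [668.4 180.7  88.3] yaw 180.0 tilt [-0.003  0.001] F [0.  1.  0.2] w61.3 j [0.26 0.72 0.35 1.2  0.   0.26]
tool shift [-4.1 -1.4 13.3] len 14 rotvec [ 0.001 -0.003 -0.   ]
```

```bash
python3 -m crank '-0.003 -0.001 0.008 0 -0.002 0 1;0 0 0 0 0 0 1;0 0 0.006 0 0 0 1;0 0 0 0 0 0 1;0 0 0 0 0 0 1' >/dev/null
python3 - <<'E'
from h import *
st(); go(671.5,179.3,66,180)
E
```

```text
t44.8 tcp [672.3 179.6  73.7] yaw 180.0 tilt [0.    0.001] F [-0.1 -0.  -1.1] w61.2 j [0.26 0.74 0.34 1.17 0.   0.26]
tool shift [ 0.8 -0.3  7.7] len 8 rotvec [ 0.001  0.    -0.   ]
```

```bash
python3 -m crank '0.001 0 0.005 0 0 0 1;0 0 0 0 0 0 1;0 0 0.003 0 0 0 1;0 0 0 0 0 0 1' >/dev/null
python3 - <<'E'
from h import *
st()
E
python3 -m crank '0 0 0.002 0 0 0 1;0 0 0 0 0 0 1' >/dev/null
python3 - <<'E'
from h import *
st()
E
```

```text
t45.1 tcp [672.5 179.   65.9] yaw 179.9 tilt [0.003 0.   ] F [ 1.1 -0.6 -1.5] w61.0 j [ 0.26  0.74  0.33  1.15 -0.    0.26]
t45.3 tcp [672.9 179.   64.3] yaw 179.9 tilt [0.004 0.   ] F [ 1.2  0.  -3.1] w61.1 j [ 0.26  0.74  0.32  1.15 -0.    0.26]
```

Foot should be seated (about 12 mm up). Releasing and heading to the second cup.

```bash
python3 -m crank '0 0 0.001 0 0 0 1;0 0 0 0 0 0 -1;0 0 0 0 0 0 -1;0 0 0 0 0 0 -1;0 0 0 0 0 0 -1;0 0 -0.03 0 0 0 -1;0 0 -0.035 0 0 0 -1;0 0 -0.035 0 0 0 -1;0.01 0 -0.02 0 0 0 -1;0.005 -0.037 0 0 0 0 -1;0.005 -0.037 0 0 0 0 -1;0.005 -0.037 0 0 0 0 -1;0.005 -0.037 0 0 0 0 -1;0.005 -0.037 0 0 0 0 -1;0 0 0 0 0 0 -1;0 0 0 0 0 0 -1' >/dev/null
python3 - <<'E'
from h import *
st(); c,im=snap('wrist','w15')
hsv=cv2.cvtColor(im,cv2.COLOR_BGR2HSV); m=((hsv[...,1]<60)&(hsv[...,2]>110)).astype(np.uint8)
for k in cv2.findContours(m,cv2.RETR_EXTERNAL,cv2.CHAIN_APPROX_NONE)[0]:
    if cv2.contourArea(k)>800:
        for z in(.064,.076):
            w=cast(c,k[:,0],z)*1000; print(k[:,0].min(0),k[:,0].max(0),z,'x',w[:,0].min().round(1),w[:,0].max().round(1),'y',w[:,1].min().round(1),w[:,1].max().round(1))
E
```

```text
t46.6 tcp [635.8  -9.1 187.4] yaw -179.6 tilt [0.004 0.002] F [ 0.8 -0.5 -0.4] w85.3 j [-0.02  0.54  0.29  1.32  0.   -0.02]
[175 316] [326 386] 0.064 x 745.9 833.8 y -115.3 36.6
[175 316] [326 386] 0.076 x 736.7 820.3 y -110.3 34.3
[429 299] [521 328] 0.064 x 726.1 759.1 y 130.6 221.5
[429 299] [521 328] 0.076 x 717.8 749.3 y 123.8 210.3
[  0 267] [ 73 365] 0.064 x 694.5 806.9 y -294.9 -201.8
[  0 267] [ 73 365] 0.076 x 687.8 794.8 y -281.3 -192.7
[142 217] [250 323] 0.064 x 645.6 754.8 y -142.6 -37.6
[142 217] [250 323] 0.076 x 641.2 745.1 y -136.2 -36.3
[445 188] [541 284] 0.064 x 618.8 709.9 y 126.3 220.4
[445 188] [541 284] 0.076 x 615.7 702.4 y 119.7 209.3
```

```bash
python3 -m crank '-0.02 -0.028 0.005 0 0 0 -1;-0.018 -0.025 0.005 0 0 0 -1;0 0 0 0 0 0 -1;0 0 0 0 0 0 -1' >/dev/null
python3 - <<'E'
from h import *
st(); c,im=snap('wrist','w16')
hsv=cv2.cvtColor(im,cv2.COLOR_BGR2HSV); m=((hsv[...,1]<60)&(hsv[...,2]>110)).astype(np.uint8)
for k in cv2.findContours(m,cv2.RETR_EXTERNAL,cv2.CHAIN_APPROX_NONE)[0]:
    if cv2.contourArea(k)>800:
            w=cast(c,k[:,0],.064)*1000; print(k[:,0].min(0),k[:,0].max(0),'x',w[:,0].min().round(1),w[:,0].max().round(1),'y',w[:,1].min().round(1),w[:,1].max().round(1))
go(681,-69,100,180)
E
```

```text
t47.0 tcp [675.3 -58.6 176.4] yaw -179.2 tilt [0.002 0.003] F [-0.2  1.2  0.9] w85.3 j [-0.09  0.64  0.43  1.36  0.   -0.1 ]
[174 294] [382 386] x 752.8 860.9 y -160.1 37.9
[446 276] [559 334] x 732.8 794.9 y 92.6 188.8
[  0 239] [105 349] x 702.2 817.2 y -325.1 -210.1
[230 180] [308 255] x 649.8 715.2 y -101.8 -37.8
[528 178] [559 247] x 645.4 704.8 y 139.8 175.5
tool shift [ -5.6 -10.6  76. ] len 77 rotvec [0.002 0.002 0.013]
```

```bash
python3 -m crank '-0.006 -0.011 0 0.002 0.002 0.013 -1;0 0 0 0 0 0 -1;0.002 0 0.035 0 0 0 -1;0.002 0 0.03 0 0 0 -1;0 0 0 0 0 0 -1;0 0 0 0 0 0 -1' >/dev/null
python3 - <<'E'
from h import *
st(); go(682.5,-69.8,52,180)
E
```

```text
t47.6 tcp [677.5 -59.5 112.9] yaw -179.3 tilt [0.004 0.002] F [ 0.2 -0.7  1.4] w85.4 j [-0.09  0.67  0.33  1.22  0.   -0.1 ]
tool shift [ -4.6 -10.5  60.9] len 62 rotvec [0.002 0.004 0.012]
```

```bash
python3 -m crank '-0.005 -0.011 0 0.002 0.004 0.012 -1;0 0 0 0 0 0 -1;0 0 0 0 0 0 -1;0 0 0 0 0 0 -1' >/dev/null
python3 - <<'E'
from h import *
st(); go(682.5,-69.8,52,180)
E
```

```text
t47.9 tcp [683.6 -66.  118.6] yaw -179.7 tilt [0.004 0.001] F [-0.5  0.5  0.4] w85.3 j [-0.1   0.68  0.36  1.24  0.   -0.1 ]
tool shift [ 1.3 -3.9 66.6] len 67 rotvec [0.001 0.004 0.005]
```

```bash
python3 -m crank '0.001 -0.005 0 0.001 0.004 0.005 -1;0 0 0 0 0 0 -1;0 0 0.028 0 0 0 -1;0 0 0 0 0 0 -1;0 0 0.018 0 0 0 -1;0 0 0 0 0 0 -1;0 0 0 0 0 0 -1' >/dev/null
python3 - <<'E'
from h import *
st(); go(682.5,-69.8,52,180)
E
```

```text
t48.5 tcp [685.7 -70.4  80.3] yaw -179.9 tilt [0.01 0.  ] F [-0.2  0.4  1.5] w85.6 j [-0.1   0.71  0.31  1.16  0.   -0.1 ]
tool shift [ 3.4  0.6 28.3] len 29 rotvec [0.    0.01  0.001]
```

```bash
python3 -m crank '0.004 0 0.014 0 0.01 0 -1;0 0 0 0 0 0 -1;0.001 0 0.013 0 0.004 0 -1;0 0 0 0 0 0 -1;0 0 0 0 0 0 -1' >/dev/null
python3 - <<'E'
from h import *
st(); go(682.5,-69.8,52,180)
E
```

```text
t48.9 tcp [682.2 -70.6  55.2] yaw -179.9 tilt [-0.001 -0.   ] F [-0.1 -0.6  0.7] w85.2 j [-0.1   0.73  0.28  1.12 -0.   -0.1 ]
tool shift [-0.3  0.8  3.2] len 3 rotvec [-0.    -0.001  0.001]
```

```bash
python3 -m crank '0 0.001 0.003 0 0 0 -1;0 0 0 0 0 0 -1;0 0 0 0 0 0 1;0 0 0 0 0 0 1;0 0 0 0 0 0 1;0 0 0 0 0 0 1;0 0 0 0 0 0 1' >/dev/null
python3 - <<'E'
from h import *
st()
E
python3 -m crank '0 0 -0.035 0 0 0 1;0 0 -0.035 0 0 0 1;0 0 -0.035 0 0 0 1;0 0 -0.025 0 0 0 1;0 0 0 0 0 0 1;0.003 0.036 0 0 0 0 1;0.003 0.036 0 0 0 0 1;0.003 0.036 0 0 0 0 1;0.003 0.036 0 0 0 0 1;0.003 0.036 0 0 0 0 1;0.003 0.036 0 0 0 0 1;0 0.02 0 0 0 0 1;0 0 0 0 0 0 1;0 0 0 0 0 0 1' >/dev/null
python3 - <<'E'
from h import *
st(); go(672,179.3,150,180)
E
```

```text
t49.5 tcp [683.  -69.4  53.2] yaw -179.9 tilt [ 0.002 -0.   ] F [ 0.7 -1.  -1.6] w62.5 j [-0.1   0.74  0.28  1.11 -0.   -0.1 ]
t50.7 tcp [660.2 173.  175.9] yaw 179.7 tilt [-0.014 -0.002] F [ 0.6 -0.8 -0.9] w62.2 j [0.26 0.66 0.47 1.39 0.   0.26]
tool shift [-12.1   6.4  25.8] len 29 rotvec [-0.002 -0.014 -0.006]
```

```bash
python3 -m crank '-0.01 0.006 0.01 0 -0.012 -0.006 1;0 0 0 0 0 0 1;-0.002 0.001 0.018 0 0 0 1;0 0 0 0 0 0 1;0 0 0 0 0 0 1' >/dev/null
python3 - <<'E'
from h import *
st(); go(671.5,179.3,140,180)
E
```

```text
t51.1 tcp [673.5 175.2 143.5] yaw 179.7 tilt [-0.004 -0.004] F [-0.7 -0.2 -0.2] w62.5 j [ 0.26  0.7   0.45  1.33 -0.    0.26]
tool shift [2.  4.1 3.5] len 6 rotvec [-0.005 -0.004 -0.005]
```

```bash
python3 -m crank '0.001 0.004 0.003 -0.005 -0.004 -0.005 1;0 0 0 0 0 0 1;0.001 0 0.012 0 0 0 1;0 0 0 0 0 0 1;0 0 0 0 0 0 1' >/dev/null
python3 - <<'E'
from h import *
st(); go(671.5,179.3,115,180)
E
```

```text
t51.5 tcp [672.8 175.8 130.7] yaw 179.7 tilt [0.003 0.001] F [-0.8  0.4 -0.4] w62.7 j [0.26 0.69 0.41 1.29 0.   0.26]
tool shift [ 1.3  3.5 15.7] len 16 rotvec [ 0.001  0.003 -0.005]
```

```bash
python3 -m crank '0.001 0.004 0 0.001 0.003 -0.005 1;0 0 0 0 0 0 1;0.002 0.001 0.014 0 0.003 0 1;0 0 0 0 0 0 1;0 0 0 0 0 0 1' >/dev/null
python3 - <<'E'
from h import *
st(); go(671.5,179.3,100,180)
E
```

```text
t51.9 tcp [671.8 181.8 121.5] yaw -179.9 tilt [0.004 0.002] F [ 0.1  0.3 -0.4] w62.5 j [0.26 0.7  0.4  1.27 0.   0.26]
tool shift [ 0.4 -2.5 21.5] len 22 rotvec [0.002 0.004 0.001]
```

```bash
python3 -m crank '0.001 -0.002 0.012 0.002 0.004 0 1;0 0 0 0 0 0 1;0.001 0 0.01 0 0.002 0 1;0 0 0 0 0 0 1;0 0 0 0 0 0 1' >/dev/null
python3 - <<'E'
from h import *
st(); go(671.5,179.3,91,180)
E
```

```text
t52.3 tcp [670.7 179.9  99.5] yaw -179.9 tilt [-0.  0.] F [ 1.  -0.1 -0.4] w62.7 j [0.26 0.72 0.37 1.22 0.   0.26]
tool shift [-0.8 -0.6  8.5] len 9 rotvec [ 0.    -0.     0.001]
```

```bash
python3 -m crank '0 0 0.006 0 0 0 1;0 0 0 0 0 0 1;0 0 0 0 0 0 1' >/dev/null
python3 -c "
from h import *;st()"
python3 -m crank '0 0 0.003 0 0 0 1;0 0 0 0 0 0 1' >/dev/null
python3 -c "
from h import *;st()"
```

```text
t52.6 tcp [670.5 179.8  92.5] yaw -179.9 tilt [-0.001  0.   ] F [ 0.5  0.1 -1.4] w62.6 j [0.26 0.72 0.36 1.21 0.   0.26]
t52.8 tcp [670.7 179.8  89.7] yaw -179.9 tilt [-0.  0.] F [-0.8 -1.2 -1.6] w62.6 j [0.26 0.72 0.36 1.2  0.   0.26]
```

```bash
python3 -m crank '0 0 0.0015 0 0 0 1;0 0 0 0 0 0 1' >/dev/null
python3 -c "
from h import *;st()"
python3 -m crank '0 0 0.0015 0 0 0 1;0 0 0 0 0 0 1' >/dev/null
python3 -c "
from h import *;st()"
```

```text
t52.9 tcp [670.8 179.8  89.5] yaw -179.9 tilt [0.001 0.   ] F [-0.7 -0.3 -2.6] w62.6 j [0.26 0.72 0.35 1.2  0.   0.26]
t53.1 tcp [670.9 179.8  89.5] yaw -179.9 tilt [0.002 0.   ] F [-0.1 -0.2 -2.3] w62.6 j [ 0.26  0.72  0.35  1.2  -0.    0.26]
```

It stops at 89.5 mm, so it is seated. Releasing and backing off.

```bash
python3 -m crank '0 0 0 0 0 0 -1;0 0 0 0 0 0 -1;0 0 0 0 0 0 -1;0 0 0 0 0 0 -1;0 0 -0.03 0 0 0 -1;0 0 -0.035 0 0 0 -1;0 0 -0.035 0 0 0 -1;0 0 -0.03 0 0 0 -1;0.03 -0.025 0 0 0 0 -1;0.03 -0.025 0 0 0 0 -1;0.03 -0.025 0 0 0 0 -1;0.03 -0.025 0 0 0 0 -1;0.03 -0.025 0 0 0 0 -1;0.03 -0.025 0 0 0 0 -1;0.03 -0.025 0 0 0 0 -1;0.03 -0.025 0 0 0 0 -1;0.03 -0.025 0 0 0 0 -1;0 0 0 0 0 0 -1' >/dev/null
python3 - <<'E'
from h import *
st(); ct,T=snap('top','t3'); cs,S=snap('side','s3')
a=cv2.resize(T[80:270,100:460],(720,380))
b=cv2.resize(S[120:400,130:350],(283,360))
m=np.full((600,800,3),0,np.uint8); m[:300,:568]=cv2.resize(T[80:270,100:460],(568,300)); cr=S[215:300,150:260]; m[300:600,:388]=cv2.resize(cr,(388,300),interpolation=cv2.INTER_CUBIC); m[300:600,400:800]=cv2.resize(S[110:400,130:350],(400,300))
cv2.imwrite('pics/final.png',m)
E
```

```text
t54.6 tcp [399.2 -49.8 217.9] yaw -179.6 tilt [0.017 0.002] F [-0.4  1.  -0.2] w85.8 j [-0.13  0.05 -0.3   1.2   0.   -0.13]
```

View pics/final.png

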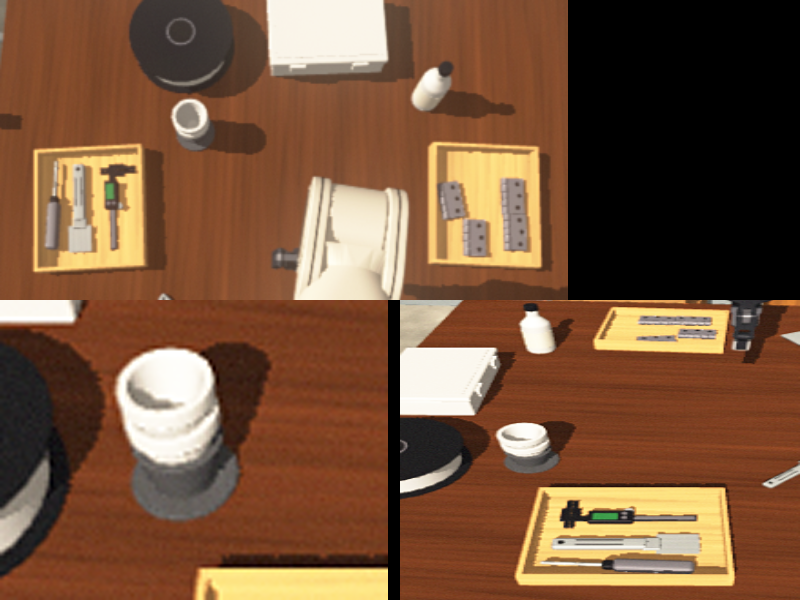

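Everything is in place: the nested cups stand upright in the holder, three tools lie in the left tray and four hinges in the right. Box, spool and bottle are where they were. Handing in.

```bash
python3 -c "
from workcell import order; print(order.job_done())"
```

```text
the job is handed in; nothing more can be done
None
```

The job is done and handed in at about 55 s on the robot's clock, against the 210 s limit.

- **Tools:** The calipers and the 170 mm scraper went into the left tray beside the screwdriver. The last views show all three lying inside it.
- **Hinges:** Three loose hinges were present, and all went into the right tray beside the sample. The last views show four hinges lying flat inside. The first grasp of the last hinge was too high and slipped, moving that hinge about 1 cm. I found it again and gripped it lower.
- **Cups:** Both cups are nested upright in the dark holder, one inside the other. The second cup stopped going down at about its expected height. The force reading there was small (2–3 N) and did not clearly show contact, so I also relied on the top and side pictures, which show the pair upright.
- **Left alone:** The parts box, spool and bottle were never approached closely and look unmoved in the last views. The largest wrist force in the readings I printed was a few newtons. The force was not sampled during every move.

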